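# Close the conditioning chamber: draw its lid down evenly with four wing screws

## Robot

A 7-joint arm with a two-finger parallel gripper is mounted at the origin on a cart in front of the work surface, level with it; the furniture and walls round the work are solid. World frame = base frame: x ahead of the robot, y to its left, z up, the work surface at z = 0. Lengths are in m, angles in rad, forces in N, time in s.
With the tool pointing down it reaches from about 0.425 to 0.875 m from the base axis. Payload 4.7 kg.
Tool frame: the origin (TCP) lies midway between the tips of the shut fingers; the grasp point (between the pads) lies 19 mm behind it; z points along the fingers, y is the direction in which the jaws open and shut (so a half turn about z gives the same grasp; the last joint's range is limited). The gripper opens to 87 mm and grips with 3 to 60 N. Pads are 19 mm wide; open, the fingers measure 117 mm over their backs; the gripper's body (75 mm by 190 mm) begins 51 mm behind the grasp point.
Start: joints at [1.36, 0.321, -0.07, 1.45, 0.023, 1.371, -0.057], TCP at [0.145, -0.634, 0.223] pointing down, gripper open.
Joint ranges: [-2.86, 2.86], [-0.3, 2.09], [-1.38, 1.24], [0.06, 2.45], [-1.56, 4.7], [0.09, 2.05], [-2.69, 2.69]. Speed limits (rad/s): [2.57, 2.57, 3.14, 3.14, 3.14, 3.14, 3.14].

## Interface

Orientations are given as a rotation vector (axis times angle).
In Python, from bench import monitor, eyes, order gives the robot as it stands. The module is installed in compiled form; this text tells all that it offers.
- The arm moves only by the shell command python3 -m pendant 'ROWS' [FORCE]. ROWS is JSON, a list of rows, each a list of 3 entries, a list of its own where there are three numbers: the turn, a rotation vector about the tool's x, y, z in degrees, then the shift along the tool's x, y, z in m, then the gripper command: -1 is fully open, 1 is shut, values between are in proportion. In form: [[[rx, ry, rz], [tx, ty, tz], hand], ...]. A call has 1 to 8 rows; each row shifts and turns the commanded pose from where the row before left it, along the tool's axes as they then stand; what a row does not reach is not made up. A row lasts 1/8 s, in which the tool goes at most 62.5 mm and 10.7 degrees, less where a joint would pass 70% of its speed; a pose out of reach is approached as far as the arm can. A call is refused whole if a number of a shift passes 0.0625 or a number of a turn 10.7, either way. A call with a gripper value outside its range is refused whole. The fingers move at their own pace and stop on an object; FORCE is the grip in N (left out, the last holds). Time passes only in rows, so rows that do not move let the fingers close. It gives the time, the measured TCP pose, the force and the opening at its end, in the units of the state.
- monitor.get_state(): the state, without advancing time (a new reading comes with each control period).
- eyes.get_image(name): name is "side" or "top"; returns a dict with "color" (384x512x3 uint8, red, green, blue), "range_z" (384x512 float32, m along the optical axis (not along the pixel's ray), 0 where there is no reading), "fx", "fy", "cx", "cy" (pixels), "world_to_cam" (4x4, takes a point from world to camera coordinates). Camera axes: x right, y up, looking along -z (the intrinsics and any distortion apply to the point x, -y, -z); pixel columns grow to the right and rows downward; lengths in m; the calibration is good to about 2 mm. A picture is of the moment at which its call begins.
- order.close_job(): hands the job in, once; it reports no verdict.
The state is a dict: "time": time; "joint_positions": joint angles; "qd": joint speeds; "joint_torque": joint torques, N m; "position": TCP position; "tool_rot": TCP orientation; "ft_force": force on the tool from outside, world axes, zero at the start; "torque": the same for the moment, N m; "grip_width": opening from 0.0 (shut) to 1.0 (fully open).
Only numpy, scipy, OpenCV 4.12 (cv2) and the standard library are available. Lean on these libraries where they do the work, as an engineer would, in place of code of your own. Each camera call takes 0.05 s, during which the arm holds its last target.

## Task

Close the conditioning chamber by tightening its four wing screws crosswise, always going from one screw to the one diagonally opposite, so that the lid is drawn down level onto its gasket. First give every screw about a sixth of a turn; only then go round again crosswise and bring each one firmly home, feeling for the lid to meet its metal seat and not forcing it any further. Leave the things lying round the chamber where they are.

Things in the scene. Friction and masses are not known exactly. Their poses are not given: they have to be found in the camera images.
- chamber: Grey cast box with a 140 x 140 mm flange, fast to the bench. Origin under its centre; a brass vent cock on its own -x face reaches 95 mm from the centre. Four corner bosses, the metal seats of the lid, have tops 60 mm up; inside them a springy black gasket stands about 2 mm higher. Screws 1 to 4 stand round it at x, y = -54, +54; +54, +54; +54, -54; -54, -54 mm; 1 and 3 are diagonal, and 2 and 4.
- lid: Flat steel lid of the chamber, 140 x 140 x 10 mm, a low round dial (48 mm, 6 mm high) in its middle. Origin at the centre of its underside, 60 mm above the chamber's origin when seated; it starts about 1.4 mm higher, level on the gasket, and tips slightly when the screws pull unequally. A register below keeps it centred.
- wing_1: Black moulded wing of screw 1. Origin on the screw's upright axis under its steel head, about 72 mm up at the start; x along the wing. A T-shaped key 10 mm thick, to be pinched across that: cross bar 42 mm long from 18 to 34 mm above the origin, neck 20 mm long from 3 to 18 mm.
- wing_2: Black moulded wing of screw 2. Origin on the screw's upright axis under its steel head, about 72 mm up at the start; x along the wing. Shape as wing_1.
- wing_3: Black moulded wing of screw 3. Origin on the screw's upright axis under its steel head, about 72 mm up at the start; x along the wing. Shape as wing_1.
- wing_4: Black moulded wing of screw 4. Origin on the screw's upright axis under its steel head, about 72 mm up at the start; x along the wing. Shape as wing_1.
- stem_1: Steel stem and head (22 mm wide, 3.5 mm thick) of screw 1, under the wing; same origin, x along the unstrained wing; 69.8 mm above the chamber's origin when home. Alike for all four: Tightens clockwise seen from above and goes down 8 mm a turn (1.27 mm a radian); stays where it is left.
- stem_2: Steel stem and head (22 mm wide, 3.5 mm thick) of screw 2, under the wing; same origin, x along the unstrained wing; 69.8 mm above the chamber's origin when home. Alike for all four: Shouldered: it turns with about 0.15 N m, gasket squeezed or not, until its shoulder meets the boss and holds the lid flat; then it is home and stops dead.
- stem_3: Steel stem and head (22 mm wide, 3.5 mm thick) of screw 3, under the wing; same origin, x along the unstrained wing; 69.8 mm above the chamber's origin when home. Alike for all four: Each is run in differently: home is 1.75 to 2.15 rad from the start and must be felt. Which way a wing points does not tell how far it is.
- stem_4: Steel stem and head (22 mm wide, 3.5 mm thick) of screw 4, under the wing; same origin, x along the unstrained wing; 69.8 mm above the chamber's origin when home. Alike for all four: Against the stop the moment on the hand rises about 2.5 N m a radian as the wing yields on its stem: 0.3 to 0.6 N m is firm, 1 N m is too much.
- grease_pot: Low grey tin of grease, 57 mm across, 32 mm high, standing loose beside the chamber; a bystander. Origin under its centre.
Things that resemble listed ones, but are neither listed nor needed, are in the scene too. There is more than one size of the lid; the one meant has the size given above.

How it is judged:
By the outcome, as a careful person would: the job done as asked, in the order asked, and still so for the second after the job is handed in, with the robot touching nothing.
It also fails if it takes over 72 s, if anything falls off the work surface, if the arm or the gripper's body presses on something with over 40 N, if the wrist force passes 120 N, or if a joint passes its speed limit or range.

## Working session

There is one attempt and no reset: what is moved stays moved. The work goes in short steps, Python scripts to look and compute and a shell command to move; the robot and the scene stay as the last step left them, time stands still between calls to the robot, and variables do not carry over. Pictures are saved under pics/ and viewed, and the job is handed in when it is done.

```bash
mkdir -p pics; ls; python3 - <<'E'
from bench import monitor, eyes
import cv2,numpy as np
s=monitor.get_state(); print(s)
for n in("side","top"):
    d=eyes.get_image(n); cv2.imwrite(f"pics/{n}0.png",d["color"][:,:,::-1]); np.save(f"{n}0.npy",d,allow_pickle=True)
    print(n,d["fx"],d["fy"],d["cx"],d["cy"],d["world_to_cam"],d.keys())
E
```

```text
pics
{'time': 0.0, 'joint_positions': array([ 1.36007498,  0.32181093, -0.07005262,  1.45166156,  0.02262453,
        1.37078841, -0.05691918]), 'qd': array([ 8.07701100e-04,  8.21798332e-05,  6.87645473e-04,  7.66105476e-04,
        1.09616339e-03, -1.07074456e-03,  1.32171159e-04]), 'joint_torque': array([ 5.84190111e-04, -4.91289711e+01, -4.03626384e-01, -3.12526560e+01,
       -6.39874907e-02,  4.38158121e-02,  1.78639871e-04]), 'position': array([ 0.14470791, -0.63312926,  0.22147585]), 'tool_rot': array([-3.11992800e+00, -3.52175042e-01,  5.36005455e-04]), 'ft_force': array([-0.32976434, -0.60271024,  0.01494825]), 'torque': array([-0.00440221,  0.01226844,  0.00844993]), 'grip_width': 0.9991107064810186}
side 433.08819113503426 433.08819113503426 246.83389822437735 192.03826850528995 [[-0.84623671 -0.53271172 -0.01008257  0.26178575]
 [ 0.27059221 -0.44599548  0.85315174 -0.34861962]
 [-0.45898071  0.71924005  0.52156539 -0.49375658]
 [ 0.          0.          0.          1.        ]] dict_keys(['color', 'range_z', 'fx', 'fy', 'cx', 'cy', 'world_to_cam'])
top 461.99835169657206 461.99835169657206 256.99447860868435 178.90267514233284 [[ 1.79545786e-02 -9.99836444e-01  2.17198255e-03 -3.57617520e-01]
 [ 9.96095282e-01  1.80751183e-02  8.64145811e-02 -5.20721451e-01]
 [-8.64397064e-02  6.11964185e-04  9.96256896e-01 -1.08099791e+00]
 [ 0.00000000e+00  0.00000000e+00  0.00000000e+00  1.00000000e+00]] dict_keys(['color', 'range_z', 'fx', 'fy', 'cx', 'cy', 'world_to_cam'])
```

View pics/top0.png

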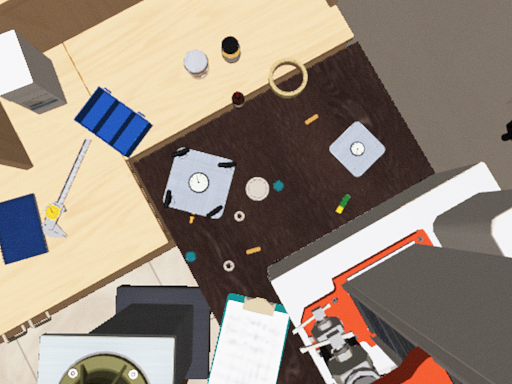

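View pics/side0.png

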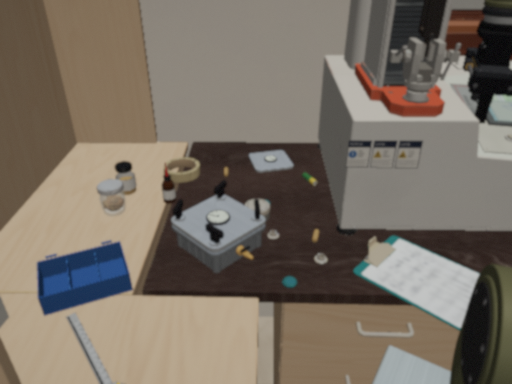

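```bash
cat > h.py <<'E'
import numpy as np,cv2
from bench import monitor,eyes
def load(n,k): return np.load(f"{n}{k}.npy",allow_pickle=True).item()
def grab(n,k):
    d=eyes.get_image(n); np.save(f"{n}{k}.npy",d,allow_pickle=True); return d
def ray(d,u,v):
    T=d["world_to_cam"];R=T[:3,:3];o=-R.T@T[:3,3]
    r=R.T@np.array([(u-d["cx"])/d["fx"],-(v-d["cy"])/d["fy"],-1.]); return o,r
def onz(d,u,v,z):
    o,r=ray(d,u,v); return o+r*(z-o[2])/r[2]
def pt(d,u,v):
    o,r=ray(d,u,v); return o+r*d["range_z"][int(v),int(u)]
def proj(d,p):
    q=d["world_to_cam"]@np.append(p,1); return d["cx"]+d["fx"]*q[0]/-q[2], d["cy"]-d["fy"]*q[1]/-q[2]
E
python3 - <<'E'
from h import *
for n,(r0,r1,c0,c1) in {"top":(130,260,140,310),"side":(170,280,160,330)}.items():
    d=load(n,0); c=d["color"][r0:r1,c0:c1,::-1]
    cv2.imwrite(f"pics/{n}0z.png",cv2.resize(c,None,fx=4.5,fy=4.5,interpolation=cv2.INTER_CUBIC))
d=load("top",0)
print(pt(d,185,195),pt(d,150,230),pt(d,258,189))
# points map at height band
v,u=np.mgrid[130:260,140:310]
o,_=ray(d,0,0)
P=np.array([[pt(d,a,b) for a,b in zip(x,y)] for x,y in zip(u,v)])
z=P[...,2]
c=d["color"][130:260,140:310].astype(int)
for lo,hi in((.05,.066),(.066,.08),(.08,.11),(.02,.05)):
    m=(z>lo)&(z<hi); print(lo,hi,m.sum())
m=((z>.09)&(z<.125)).astype(np.uint8)
n,l,s,ce=cv2.connectedComponentsWithStats(m)
for i in range(1,n):
    if s[i,4]>10:
        q=P[l==i]; e=cv2.PCACompute2(q[:,:2].copy(),None); print(ce[i]+[140,130],s[i],q.mean(0),e[1][0],np.sqrt(e[2].ravel()))
# lid plane
m=((z>.066)&(z<.08)).astype(np.uint8)
n,l,s,ce=cv2.connectedComponentsWithStats(m);i=1+s[1:,4].argmax()
q=P[l==i];print(s[i],np.median(q[:,2]));r=cv2.minAreaRect(q[:,:2].astype(np.float32));print(r)
E
```

```text
[ 0.48325667 -0.18453783  0.06891161] [ 4.00560085e-01 -9.21038899e-02  1.91953474e-04] [ 0.50236687 -0.3509632   0.03217917]
0.05 0.066 69
0.066 0.08 3320
0.08 0.11 438
0.02 0.05 561
[179.53763441 151.75268817] [31 17 18 10 93] [ 0.57763666 -0.17467001  0.10320475] [-0.3742053   0.92734589] [0.0115729  0.00293805]
[226.10588235 163.90588235] [77 32 19  5 85] [ 0.55226538 -0.27894135  0.10353634] [-0.05997815  0.99819969] [0.01132579 0.00280449]
[166.70967742 198.15053763] [23 59  8 19 93] [ 0.47390252 -0.14975506  0.10330213] [ 0.98493546 -0.17292236] [0.01126604 0.00297429]
[213.67045455 210.76136364] [66 75 17 13 88] [ 0.44800426 -0.25404771  0.10349523] [-0.58997077  0.8074246 ] [0.011569   0.00291519]
[298.07317073 253.63414634] [147 117  23  13  41] [ 0.35831442 -0.44027732  0.10885287] [-0.49660373  0.86797738] [0.01589062 0.00017786]
[  23   19   71   69 3289] 0.07098890762825416
((0.5133983492851257, -0.21386852860450745), (0.14004266262054443, 0.1401766985654831), 76.02342987060547)
```

View pics/top0z.png

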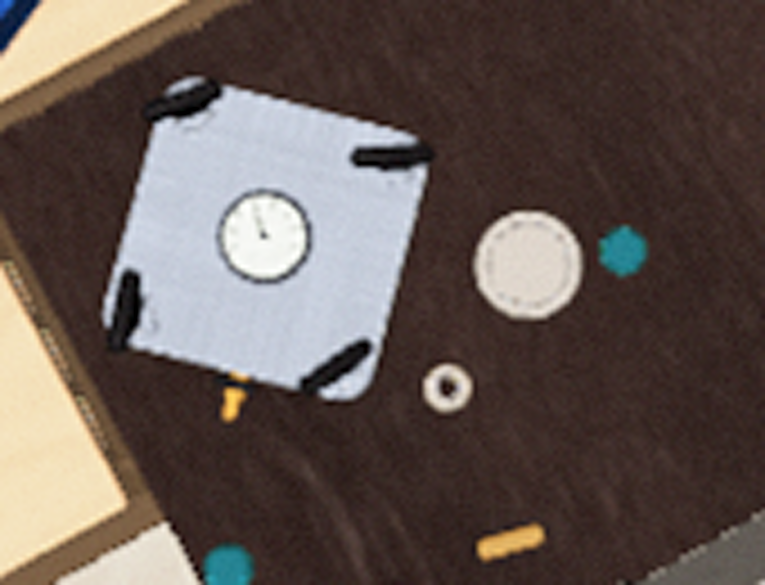

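View pics/side0z.png

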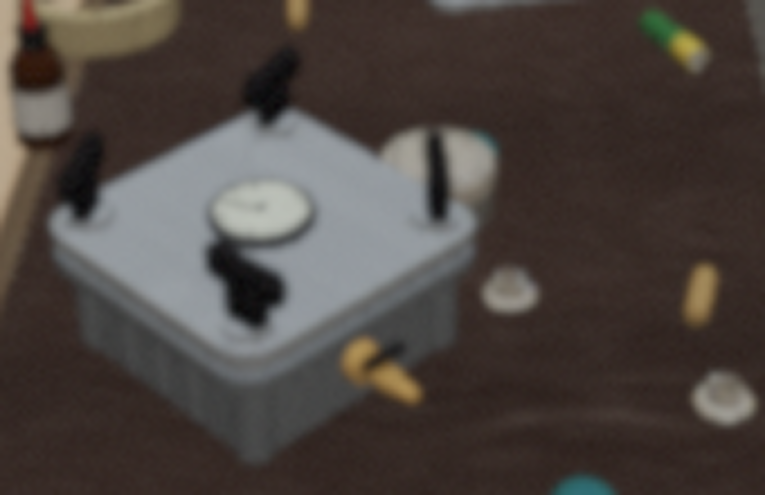

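```bash
python3 - <<'E'
from h import *
d=load("top",0);s=load("side",0)
print("vent top",[pt(d,u,v) for u,v in((192,219),(191,221),(238,98),(239,216),(280,186))])
W=dict(A=(.5776,-.1747),B=(.5523,-.2789),C=(.448,-.254),D=(.4739,-.1498))
for k,w in W.items():
    print(k,proj(s,[*w,.104]),proj(d,[*w,.104]))
    # jaw axis vs wing
c=np.mean(list(W.values()),0);print(c, [np.linalg.norm(np.array(w)-c) for w in W.values()],np.array(W['A'])-W['D'],np.degrees(np.arctan2(*(np.array(W['A'])-W['D'])[::-1])))
from scipy.spatial.transform import Rotation as R
print(R.from_rotvec(monitor.get_state()["tool_rot"]).as_matrix())
E
```

```text
vent top [array([ 0.42883274, -0.19281382,  0.00124467]), array([ 0.4241934 , -0.19498198,  0.03296352]), array([ 0.71240766, -0.30036642,  0.06378203]), array([ 4.38107872e-01, -3.06226534e-01,  3.08671340e-04]), array([ 0.51201146, -0.40401043,  0.0101469 ])]
A (np.float64(176.42306730915413), np.float64(205.43475311381565)) (np.float64(179.49441013726198), np.float64(151.71910318297407))
B (np.float64(218.69200665870014), np.float64(185.28008440947053)) (np.float64(226.0739629575628), np.float64(163.8671194121241))
C (np.float64(255.69206302693559), np.float64(205.31810635024905)) (np.float64(213.63011032038165), np.float64(210.75885957665082))
D (np.float64(212.57597732137964), np.float64(228.76178764367435)) (np.float64(166.67292881244288), np.float64(198.13324664557055))
[ 0.51295 -0.21435] [np.float64(0.0758402597569391), np.float64(0.07559844575121899), np.float64(0.07609615627612214), np.float64(0.07544272662092749)] [ 0.1037 -0.0249] -13.502002194244639
[[ 9.74823302e-01  2.22978280e-01 -4.66047109e-04]
 [ 2.22978752e-01 -9.74821879e-01  1.66767212e-03]
 [-8.24582575e-05 -1.72960424e-03 -9.99998501e-01]]
```

```bash
python3 - <<'E'
from h import *
for n,k in(("top",0),("side",0)):
    d=load(n,0);print(n,"tcp",proj(d,[.145,-.634,.222]),"base",proj(d,[0,0,.0]))
d=load("top",0)
for u,v in((340,350),(325,330),(400,235),(460,260),(500,200),(340,280),(300,270),(130,300),(100,370),(190,330),(60,350),(230,350),(30,60),(110,110),(470,170)): print(u,v,pt(d,u,v).round(3))
d=load("side",0)
print('side')
for u,v in((425,60),(410,100),(400,60),(375,180),(440,200),(380,30),(480,330),(350,40)): print(u,v,pt(d,u,v).round(3))
E
```

```text
top tcp (np.float64(404.87851297592624), np.float64(374.00491486439273)) base (np.float64(104.15541872245797), np.float64(401.449313980233))
side tcp (np.float64(475.07549726232696), np.float64(113.7536426858447)) base (np.float64(476.45375783631664), np.float64(497.82263053135375))
340 350 [ 0.272 -0.454  0.535]
325 330 [ 0.26  -0.459  0.38 ]
400 235 [ 0.407 -0.616  0.259]
460 260 [ 0.384 -0.612  0.52 ]
500 200 [ 0.468 -0.726  0.406]
340 280 [ 0.325 -0.5    0.28 ]
300 270 [ 0.339 -0.43   0.258]
130 300 [ 0.119  0.122 -0.654]
100 370 [0.076 0.008 0.017]
190 330 [ 0.028 -0.116 -0.588]
60 350 [ 0.114  0.111 -0.003]
230 350 [ 0.124 -0.292  0.005]
30 60 [0.765 0.147 0.15 ]
110 110 [0.689 0.012 0.018]
470 170 [ 0.53  -0.747  0.261]
side
425 60 [ 0.241 -0.505  0.349]
410 100 [ 0.245 -0.459  0.287]
400 60 [ 0.273 -0.455  0.356]
375 180 [ 0.27  -0.403  0.14 ]
440 200 [ 0.155 -0.473  0.094]
380 30 [ 0.339 -0.536  0.386]
480 330 [0.06  0.031 0.273]
350 40 [ 0.457 -0.706  0.324]
```

```bash
python3 - <<'E'
from h import *
S=400 # px per m, x -0.2..0.9 up, y 0.4..-1.0
H=np.full((440,560),-1.0)
for n in("top","side"):
    d=load(n,0);z=d["range_z"]
    v,u=np.nonzero(z>0)
    T=d["world_to_cam"];R=T[:3,:3];o=-R.T@T[:3,3]
    r=np.stack([(u-d["cx"])/d["fx"],-(v-d["cy"])/d["fy"],-np.ones(len(u))],1)*z[v,u][:,None]
    P=r@R+o
    i=((0.9-P[:,0])*S).astype(int);j=((0.4-P[:,1])*S).astype(int)
    ok=(i>=0)&(i<440)&(j>=0)&(j<560)
    np.maximum.at(H,(i[ok],j[ok]),P[ok,2])
G=cv2.dilate(H,np.ones((3,3)))
im=cv2.applyColorMap(np.clip((G+0.05)/0.75*255,0,255).astype(np.uint8),cv2.COLORMAP_TURBO); im[G<-.5]=0
for x in np.arange(0,.9,.1): cv2.putText(im,f"{x:.1f}",(0,int((.9-x)*S)),0,.35,(255,)*3); im[int((.9-x)*S),::8]=255
for y in np.arange(-.9,.4,.1): cv2.putText(im,f"{y:.1f}",(int((.4-y)*S),435),0,.35,(255,)*3); im[::8,int((.4-y)*S)]=255
cv2.circle(im,(int((.4+.634)*S),int((.9-.145)*S)),4,(255,0,255),2)
cv2.imwrite("pics/hm.png",im)
d=load("side",0);cv2.imwrite("pics/s1.png",cv2.resize(d["color"][:240,300:,::-1],None,fx=2.8,fy=2.5))
E
```

```text
(no output)
```

View pics/hm.png

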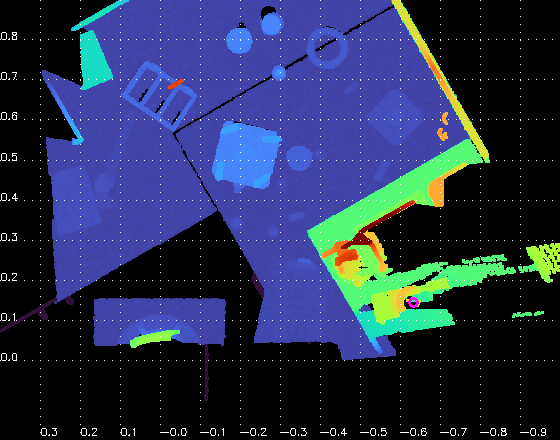

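View pics/s1.png

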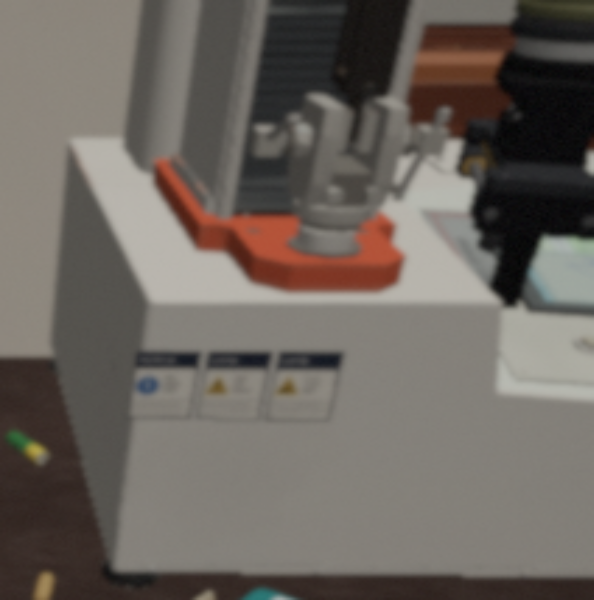

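```bash
python3 - <<'E'
from h import *
A=[]
for n in("top","side"):
    d=load(n,0);z=d["range_z"]
    v,u=np.nonzero(z>0)
    T=d["world_to_cam"];R=T[:3,:3];o=-R.T@T[:3,3]
    r=np.stack([(u-d["cx"])/d["fx"],-(v-d["cy"])/d["fy"],-np.ones(len(u))],1)*z[v,u][:,None]
    A.append(r@R+o)
P=np.vstack(A);np.save("P.npy",P)
az=np.degrees(np.arctan2(P[:,1],P[:,0]));rr=np.hypot(P[:,0],P[:,1])
print("rows az, cols radius: zmax / zmax below .45")
print("      "+" ".join(f"{r:9.2f}" for r in np.arange(.3,.85,.05)))
for a in range(-100,-20,5):
    L=[]
    for r in np.arange(.3,.85,.05):
        m=(az>=a)&(az<a+5)&(rr>=r)&(rr<r+.05); q=P[m,2]
        L.append(f"{q.min():.2f}/{q.max():.2f}" if m.sum()>3 else "   -   ")
    print(f"{a:5d} "+" ".join(f"{x:>9s}" for x in L))
E
```

```text
rows az, cols radius: zmax / zmax below .45
           0.30      0.35      0.40      0.45      0.50      0.55      0.60      0.65      0.70      0.75      0.80
 -100      -         -         -         -         -         -         -         -         -         -         -   
  -95      -         -         -         -         -         -         -         -         -         -         -   
  -90      -         -         -    -0.00/0.00 -0.00/0.13 -0.00/0.05      -         -         -         -         -   
  -85 -0.00/0.01 -0.24/0.01 -0.01/0.01 -0.01/0.01 -0.01/0.20 -0.00/0.31 0.20/0.23 0.22/0.24 0.23/0.24      -         -   
  -80 -0.19/0.01 -0.23/0.01 -0.01/0.01 -0.01/0.18 -0.00/0.26 0.20/0.39 0.21/0.44 0.22/0.38 0.24/0.33 0.25/0.26 0.26/0.26
  -75 -0.19/0.01 -0.21/0.01 -0.00/0.01 -0.01/0.26 -0.00/0.26 0.26/0.39 0.22/0.44 0.23/0.44 0.24/0.33 0.25/0.26 0.26/0.27
  -70 -0.18/0.01 -0.00/0.01 -0.00/0.01 -0.01/0.33 -0.00/0.39 0.26/0.45 0.26/0.49      -         -         -         -   
  -65 -0.23/0.01 -0.00/0.01 -0.00/0.01 -0.00/0.34 -0.00/0.60 0.28/0.71 0.28/0.71      -         -    0.2
[... 322 characters left out ...]
.26 -0.01/0.01 -0.01/0.01 -0.01/0.01 -0.01/0.02 -0.01/0.02 -0.77/0.02
  -45 -0.19/0.00 -0.30/0.00 -0.01/0.01 -0.01/0.02 -0.01/0.02 -0.01/0.01 -0.59/0.01 -0.76/0.01 -0.77/0.01 -0.77/0.02 -0.77/0.02
  -40 -0.03/0.00 -0.30/0.01 -0.01/0.01 -0.44/0.00 -0.52/0.01 -0.60/0.04 -0.59/0.04 -0.01/0.01 -0.77/0.00 -0.76/0.01 -0.01/0.01
  -35      -    -0.30/0.02 -0.33/0.01 -0.38/0.05 -0.01/0.11 -0.01/0.07 -0.01/0.04 -0.01/0.01 -0.01/0.01 -0.01/0.00 -0.01/0.03
  -30      -    -0.27/0.02 -0.30/0.01 -0.01/0.11 -0.01/0.11 -0.01/0.08 -0.01/0.11 -0.01/0.01 -0.01/0.01 -0.01/0.01 -0.02/0.03
  -25      -    -0.03/0.00 -0.03/0.00 -0.01/0.08 -0.00/0.08 0.06/0.08 -0.01/0.08 -0.01/0.01 -0.01/0.00 -0.11/0.10 -0.11/0.01
```

```bash
python3 - <<'E'
import numpy as np
P=np.load("P.npy")
az=np.degrees(np.arctan2(P[:,1],P[:,0]));rr=np.hypot(P[:,0],P[:,1])
for lo,hi in((.15,.25),(.25,.27),(.27,.33),(.33,.4),(.4,.5),(.5,.6),(.6,.9)):
  for a in range(-90,-35,5):
    m=(az>=a)&(az<a+5)&(P[:,2]>lo)&(P[:,2]<hi)&(rr>.2)
    if m.sum()>3:
        print(lo,hi,a,"minr %.3f 3rd %.3f n %d"%(rr[m].min(),np.sort(rr[m])[3],m.sum()))
E
```

```text
0.15 0.25 -85 minr 0.516 3rd 0.516 n 1568
0.15 0.25 -80 minr 0.500 3rd 0.501 n 1830
0.15 0.25 -75 minr 0.491 3rd 0.492 n 1318
0.15 0.25 -70 minr 0.484 3rd 0.484 n 1149
0.15 0.25 -65 minr 0.480 3rd 0.481 n 1131
0.15 0.25 -60 minr 0.480 3rd 0.481 n 1274
0.15 0.25 -55 minr 0.484 3rd 0.484 n 5840
0.15 0.25 -50 minr 0.489 3rd 0.490 n 2366
0.15 0.25 -45 minr 0.989 3rd 0.990 n 2174
0.15 0.25 -40 minr 1.017 3rd 1.017 n 2296
0.25 0.27 -85 minr 0.890 3rd 0.904 n 25
0.25 0.27 -80 minr 0.502 3rd 0.504 n 336
0.25 0.27 -75 minr 0.492 3rd 0.492 n 1699
0.25 0.27 -70 minr 0.486 3rd 0.487 n 567
0.25 0.27 -65 minr 0.483 3rd 0.483 n 484
0.25 0.27 -60 minr 0.483 3rd 0.483 n 5647
0.25 0.27 -55 minr 0.485 3rd 0.486 n 5560
0.25 0.27 -50 minr 0.492 3rd 0.493 n 541
0.25 0.27 -45 minr 0.991 3rd 0.991 n 502
0.25 0.27 -40 minr 1.018 3rd 1.019 n 512
0.27 0.33 -85 minr 0.561 3rd 0.563 n 36
0.27 0.33 -80 minr 0.552 3rd 0.553 n 1194
0.27 0.33 -75 minr 0.552 3rd 0.554 n 696
0.27 0.33 -70 minr 0.499 3rd 0.499 n 903
0.27 0.33 -65 minr 0.495 3rd 0.496 n 2371
0.27 0.33 -60 minr 0.497 3rd 0.498 n 5395
0.27 0.33 -55 minr 0
[... 367 characters left out ...]
r 0.958 3rd 0.959 n 1428
0.33 0.4 -50 minr 0.970 3rd 0.970 n 2176
0.33 0.4 -45 minr 0.988 3rd 0.990 n 2258
0.33 0.4 -40 minr 1.017 3rd 1.018 n 1484
0.4 0.5 -80 minr 0.610 3rd 0.610 n 544
0.4 0.5 -75 minr 0.620 3rd 0.621 n 245
0.4 0.5 -70 minr 0.597 3rd 0.597 n 352
0.4 0.5 -65 minr 0.502 3rd 0.502 n 2273
0.4 0.5 -60 minr 0.485 3rd 0.485 n 4640
0.4 0.5 -55 minr 0.897 3rd 0.898 n 147
0.4 0.5 -50 minr 0.930 3rd 0.930 n 1290
0.4 0.5 -45 minr 0.990 3rd 0.990 n 2081
0.4 0.5 -40 minr 1.019 3rd 1.019 n 38
0.5 0.6 -65 minr 0.502 3rd 0.506 n 1590
0.5 0.6 -60 minr 0.495 3rd 0.496 n 3855
0.5 0.6 -45 minr 0.991 3rd 0.994 n 229
0.6 0.9 -65 minr 0.584 3rd 0.586 n 124
0.6 0.9 -60 minr 0.536 3rd 0.538 n 10796
```

```bash
cat > plan.py <<'E'
import sys
from h import *
from scipy.spatial.transform import Rotation as R
def plan(x,y,z,yaw):
    s=monitor.get_state();p=s["position"];M=R.from_rotvec(s["tool_rot"]).as_matrix()
    y0=np.degrees(np.arctan2(M[1,0],M[0,0]))
    rz=-((yaw-y0))   # + rz lowers yaw
    t=np.radians(yaw);N=np.array([[np.cos(t),np.sin(t),0],[np.sin(t),-np.cos(t),0],[0,0,-1]])
    D=np.array([x,y,z])-p
    tilt=np.degrees(np.arccos(-M[2,2]))
    print("pos",p.round(4),"yaw %.1f tilt %.2f | turn rz %.1f"%(y0,tilt,rz),"shift before-turn axes",(M.T@D).round(4),"after-turn axes",(N.T@D).round(4),"q",s["joint_positions"].round(2),"F",s["ft_force"].round(1),"M",s["torque"].round(2),"t",s["time"],"w",round(s["grip_width"],3))
if __name__=="__main__": plan(*map(float,sys.argv[1:5]))
E
python3 -m pendant '[[[0,0,0],[0,0,-0.06],-1],[[0,0,0],[0,0,-0.06],-1],[[0,0,0],[0,0,-0.06],-1],[[0,0,0],[0,-0.058,0],-1],[[0,0,0],[0,-0.058,0],-1]]' 20
python3 plan.py .094 -.409 .40 121
```

```text
time: 0.72
position: [0.119, -0.5201, 0.4024]
tool_rot: [3.122, 0.352, 0.0]
ft_force: [0.3, 0.7, 0.8]
grip_width: 0.998
pos [ 0.119  -0.5201  0.4024] yaw 12.9 tilt 0.01 | turn rz -108.1 shift before-turn axes [ 0.0004 -0.1139  0.0024] after-turn axes [0.1082 0.0358 0.0024] q [ 1.37  0.05 -0.07  1.41  0.    1.68 -0.05] F [0.3 0.7 0.8] M [ 0.08 -0.04 -0.03] t 0.725 w 0.998
```

```bash

python3 -m pendant '[[[0,0,0],[0,-0.057,0],-1],[[0,0,0],[0,-0.057,0],-1],[[0,0,-10.5],[0,0,0],-1],[[0,0,-10.5],[0,0,0],-1],[[0,0,-10.5],[0,0,0],-1],[[0,0,-10.5],[0,0,0],-1],[[0,0,-10.5],[0,0,0],-1],[[0,0,-10.5],[0,0,0],-1]]'
python3 plan.py .094 -.409 .40 121
python3 plan.py .32 -.288 .40 121
```

```text
time: 1.72
position: [0.091, -0.4098, 0.4024]
tool_rot: [-2.474, -1.932, 0.005]
ft_force: [-13.0, -2.2, 1.3]
grip_width: 1.001
pos [ 0.091  -0.4098  0.4024] yaw 76.0 tilt 0.21 | turn rz -45.0 shift before-turn axes [0.0016 0.0028 0.0024] after-turn axes [-0.0008  0.003   0.0024] q [ 1.27 -0.19  0.02  1.64  0.01  1.69  1.04] F [-13.   -2.2   1.3] M [-0.33  1.51 -0.86] t 1.725 w 1.001
pos [ 0.091  -0.4098  0.4024] yaw 76.0 tilt 0.21 | turn rz -45.0 shift before-turn axes [0.1737 0.1927 0.0015] after-turn axes [-0.0135  0.2591  0.0024] q [ 1.27 -0.19  0.02  1.64  0.01  1.69  1.04] F [-13.   -2.2   1.3] M [-0.33  1.51 -0.86] t 1.725 w 1.001
```

```bash
python3 - <<'E'
from h import *
d=grab("side",1);cv2.imwrite("pics/s2.png",cv2.resize(d["color"][:240,300:,::-1],None,fx=2.8,fy=2.5))
d=grab("top",1);cv2.imwrite("pics/t2.png",cv2.resize(d["color"][200:,160:,::-1],None,fx=2.2,fy=2.5))
s=monitor.get_state();print(s["ft_force"],s["torque"],s["qd"].round(3),s["tool_rot"])
E
```

```text
[-5.80384925  5.85105146  1.50218254] [0.53018848 0.64776944 0.0105136 ] [ 0.005 -0.004 -0.014  0.004 -0.015  0.012 -0.09 ] [-2.47524939e+00 -1.92891743e+00  1.95556326e-03]
```

View pics/s2.png

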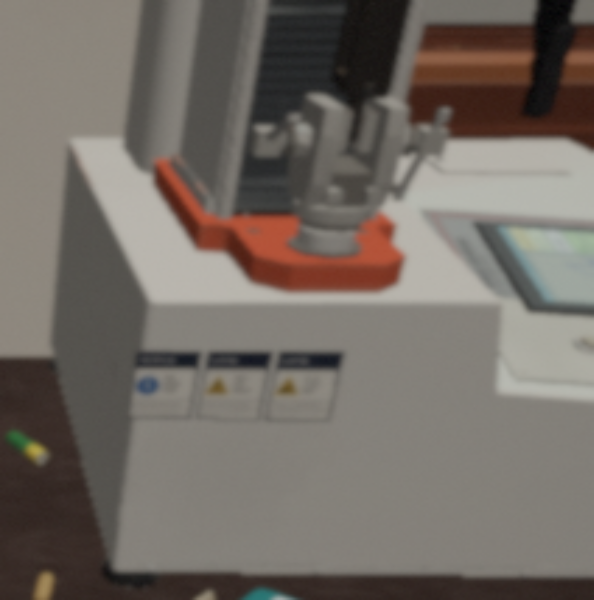

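View pics/t2.png

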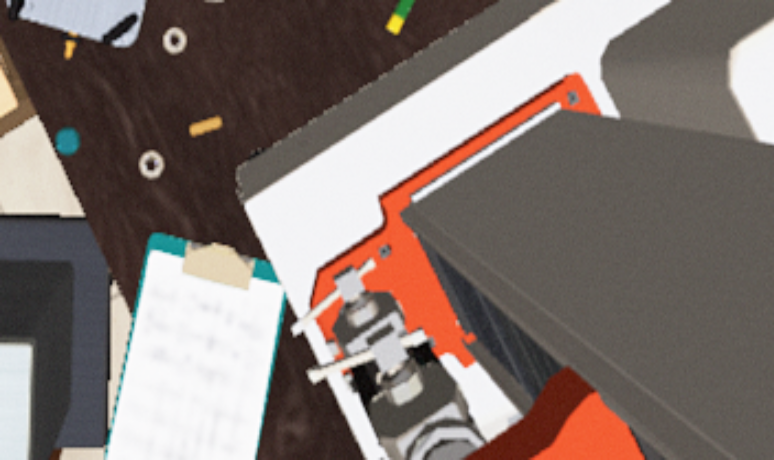

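```bash

python3 -m pendant '[[[0,0,0],[0,0,0],-1]]'
python3 plan.py .094 -.409 .40 121
```

```text
time: 1.95
position: [0.091, -0.4086, 0.4024]
tool_rot: [-2.478, -1.925, 0.002]
ft_force: [-6.6, 4.0, 1.5]
grip_width: 1.005
pos [ 0.091  -0.4086  0.4024] yaw 75.7 tilt 0.23 | turn rz -45.3 shift before-turn axes [0.0003 0.003  0.0024] after-turn axes [-0.0019  0.0023  0.0024] q [ 1.27 -0.2   0.02  1.64  0.01  1.7   1.03] F [-6.6  4.   1.5] M [ 0.45  0.69 -0.04] t 1.95 w 1.005
```

```bash

python3 -m pendant '[[[0,0,0],[0.012,-0.034,0],-1],[[0,0,0],[0,0,0],-1]]'
python3 plan.py .094 -.409 .40 121
```

```text
time: 2.2
position: [0.0616, -0.3889, 0.4028]
tool_rot: [2.48, 1.927, -0.001]
ft_force: [1.0, -0.3, -0.2]
grip_width: 0.999
pos [ 0.0616 -0.3889  0.4028] yaw 75.7 tilt 0.04 | turn rz -45.3 shift before-turn axes [-0.0115  0.0363  0.0028] after-turn axes [-0.0339  0.0174  0.0028] q [ 1.29 -0.25  0.04  1.69  0.01  1.71  1.08] F [ 1.  -0.3 -0.2] M [-0.07 -0.17 -0.02] t 2.2 w 0.999
```

```bash

python3 -m pendant '[[[0,0,-10.5],[0,0,0],-1],[[0,0,-10.5],[0,0,0],-1],[[0,0,-10.5],[0,0,0],-1],[[0,0,-10.5],[0,0,0],-1],[[0,0,-3.3],[-0.009,0.05,0],-1]]'
python3 plan.py .32 -.288 .40 121
```

```text
time: 2.82
position: [0.1104, -0.3751, 0.4023]
tool_rot: [1.548, 2.734, -0.0]
ft_force: [1.5, 0.1, 0.2]
grip_width: 0.998
pos [ 0.1104 -0.3751  0.4023] yaw 121.0 tilt 0.02 | turn rz -0.0 shift before-turn axes [-0.0331  0.2245  0.0023] after-turn axes [-0.0333  0.2245  0.0023] q [ 1.15 -0.26  0.05  1.69  0.01  1.71  1.74] F [1.5 0.1 0.2] M [-0.06 -0.19  0.  ] t 2.825 w 0.998
```

```bash

python3 -m pendant '[[[0,0,0],[-0.008,0.056,0],-1],[[0,0,0],[-0.008,0.056,0],-1],[[0,0,0],[-0.008,0.056,0],0],[[0,0,0],[-0.008,0.056,0],0.2],[[0,0,-10.5],[0,0,0],0.2],[[0,0,-10.5],[0,0,0],0.2],[[0,0,-10.5],[0,0,0],0.2]]'
python3 plan.py .473 -.149 .15 170
```

```text
time: 3.7
position: [0.3209, -0.2851, 0.402]
tool_rot: [-0.731, -3.055, -0.001]
ft_force: [0.7, -0.2, -0.5]
grip_width: 0.513
pos [ 0.3209 -0.2851  0.402 ] yaw 153.1 tilt 0.05 | turn rz -16.9 shift before-turn axes [-0.0742  0.19    0.2521] after-turn axes [-0.1261  0.1604  0.252 ] q [ 0.95 -0.17 -0.24  1.62 -0.04  1.69  1.81] F [ 0.7 -0.2 -0.5] M [ 0.05 -0.14 -0.  ] t 3.7 w 0.513
```

```bash
python3 - <<'E'
from h import *
W={1:(.4739,-.1498),2:(.5776,-.1747),3:(.5523,-.2789),4:(.448,-.254)}
for n,z in(("side",.0935),("top",.104)):
    d=load(n,0);c=d["color"].max(2)
    for k,w in W.items():
        u,v=proj(d,[*w,z]); y,x=np.mgrid[:384,:512]
        m=(c<55)&(np.abs(x-u)<13)&(np.abs(y-v)<13)
        nn,l,s,ce=cv2.connectedComponentsWithStats(m.astype(np.uint8))
        i=1+s[1:,4].argmax(); m=l==i; e=cv2.PCACompute2(np.stack(np.nonzero(m)[::-1],1).astype(float),None)
        p=onz(d,*ce[i],z); print(n,k,s[i],ce[i].round(1),p.round(4),(p[:2]-w).round(4))
        if n=="top":
            a=onz(d,*(ce[i]+10*e[1][0]),z)-p; print("  yaw",np.degrees(np.arctan2(a[1],a[0])).round(1))
            q=d["color"]
E
```

```text
side 1 [207 223  15  19 156] [213.9 232.6] [ 0.474  -0.1531  0.0935] [ 0.0001 -0.0033]
side 2 [166 198  21  20 200] [177.4 206.1] [ 0.5857 -0.1857  0.0935] [ 0.0081 -0.011 ]
side 3 [211 179  17  18 181] [220.  187.9] [ 0.5545 -0.286   0.0935] [ 0.0022 -0.0071]
side 4 [256 200   3  18  47] [256.9 209.4] [ 0.4468 -0.2565  0.0935] [-0.0012 -0.0025]
top 1 [162 191   9  21  97] [166.7 200.7] [ 0.4682 -0.1501  0.104 ] [-0.0057 -0.0003]
  yaw 165.3
top 2 [167 141  25  24 235] [176.1 151. ] [ 0.5791 -0.167   0.104 ] [0.0015 0.0077]
  yaw -64.6
top 3 [218 161  19   7  77] [227.6 164.1] [ 0.5517 -0.2823  0.104 ] [-0.0006 -0.0034]
  yaw -83.1
top 4 [201 206  21  18 130] [210.2 215.5] [ 0.4375 -0.2468  0.104 ] [-0.0105  0.0072]
  yaw -46.3
```

```bash
python3 - <<'E'
from h import *
W={1:(.4739,-.1498),2:(.5776,-.1747),3:(.5523,-.2789),4:(.448,-.254)}
for n in("side","top"):
    d=load(n,0)
    for k,w in W.items():
        u,v=map(int,proj(d,[*w,.1]))
        Q=np.array([pt(d,a,b) for a in range(u-18,u+19) for b in range(v-18,v+19) if d["range_z"][b,a]>0])
        Q=Q[(Q[:,2]>.093)&(Q[:,2]<.115)&(np.hypot(*(Q[:,:2]-w).T)<.03)]
        r=cv2.minAreaRect(Q[:,:2].astype(np.float32)); e=cv2.PCACompute2(Q[:,:2].copy(),None)
        print(n,k,len(Q),"rect",np.round(r[0],4),np.round(r[1],4),"mean",Q.mean(0).round(4),"yaw",np.degrees(np.arctan2(e[1][0][1],e[1][0][0])).round(1),"zmax",Q[:,2].max().round(4))
E
```

```text
side 1 153 rect [ 0.472  -0.1509] [0.0106 0.0404] mean [ 0.4709 -0.1489  0.1011] yaw -8.0 zmax 0.1066
side 2 103 rect [ 0.5769 -0.1754] [0.0098 0.0385] mean [ 0.5746 -0.1732  0.1015] yaw 109.1 zmax 0.107
side 3 94 rect [ 0.5518 -0.2808] [0.0099 0.0417] mean [ 0.5501 -0.2779  0.1012] yaw 91.5 zmax 0.1066
side 4 81 rect [ 0.447  -0.2554] [0.0096 0.0415] mean [ 0.4445 -0.2509  0.1024] yaw 126.5 zmax 0.1063
top 1 91 rect [ 0.4741 -0.149 ] [0.0105 0.0406] mean [ 0.4739 -0.1497  0.1036] yaw -10.0 zmax 0.1082
top 2 90 rect [ 0.5787 -0.1745] [0.0103 0.0402] mean [ 0.5779 -0.1749  0.1036] yaw 111.5 zmax 0.1093
top 3 84 rect [ 0.5522 -0.2787] [0.0091 0.0402] mean [ 0.5523 -0.2788  0.1037] yaw 93.6 zmax 0.1088
top 4 86 rect [ 0.4483 -0.2538] [0.01   0.0406] mean [ 0.4481 -0.254   0.1038] yaw 126.1 zmax 0.1092
```

```bash

python3 -m pendant '[[[0,0,-8.7],[0,0,0],0.2],[[0,0,-8.7],[0,0,0],0.2],[[0,0,0],[-0.021,0.027,0.045],0.2],[[0,0,0],[-0.021,0.027,0.045],0.2],[[0,0,0],[-0.021,0.027,0.045],0.2],[[0,0,0],[-0.021,0.027,0.045],0.2],[[0,0,0],[-0.021,0.027,0.045],0.2],[[0,0,0],[-0.021,0.027,0.045],0.2]]'
python3 plan.py .4731 -.150 .079 170.5
```

```text
time: 4.7
position: [0.4732, -0.1463, 0.131]
tool_rot: [0.271, 3.129, 0.001]
ft_force: [-0.1, -0.7, 0.2]
grip_width: 0.4
pos [ 0.4732 -0.1463  0.131 ] yaw 170.1 tilt 0.04 | turn rz -0.4 shift before-turn axes [-0.0005 -0.0037  0.052 ] after-turn axes [-0.0005 -0.0037  0.052 ] q [ 0.72  0.09 -0.49  1.93  0.04  1.14  1.61] F [-0.1 -0.7  0.2] M [ 0.   -0.18  0.04] t 4.7 w 0.4
```

```bash

python3 -m pendant '[[[0,0,0],[-0.0005,-0.0036,0.026],0.2],[[0,0,0],[0,0,0.026],0.2],[[0,0,0],[0,0,0],0.2]]'
python3 plan.py .4731 -.150 .079 170.5
python3 - <<'E'
from h import *
for n,k in(("side",.1),("top",.1)):
    d=grab(n,2);u,v=map(int,proj(d,[.473,-.15,.09]));cv2.imwrite(f"pics/{n}2.png",cv2.resize(d["color"][v-40:v+40,u-50:u+50,::-1],None,fx=7,fy=7,interpolation=cv2.INTER_CUBIC))
E
```

```text
time: 5.08
position: [0.4705, -0.1499, 0.0783]
tool_rot: [-0.27, -3.125, -0.004]
ft_force: [-0.4, -0.3, -0.4]
grip_width: 0.401
pos [ 0.4705 -0.1499  0.0783] yaw 170.1 tilt 0.30 | turn rz -0.4 shift before-turn axes [-0.0026  0.0004 -0.0007] after-turn axes [-0.0026  0.0004 -0.0007] q [ 0.71  0.15 -0.49  1.98  0.08  1.03  1.59] F [-0.4 -0.3 -0.4] M [ 0.16 -0.13 -0.01] t 5.075 w 0.401
```

View pics/side2.png

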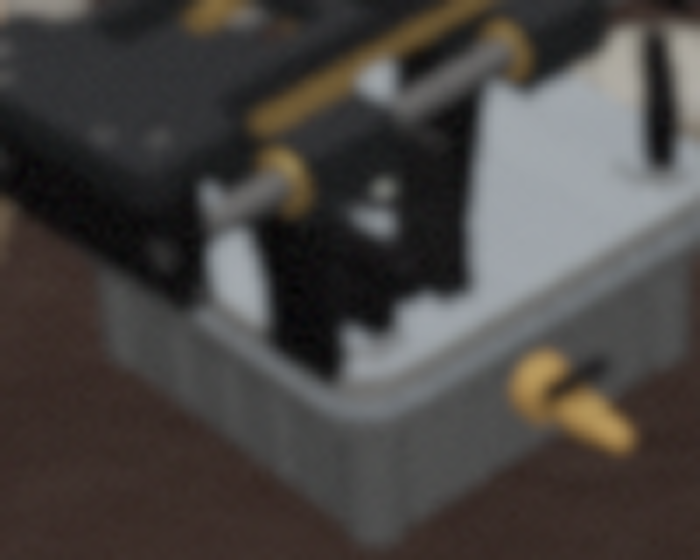

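```bash

python3 -m pendant '[[[0,0,0],[-0.0026,0,-0.0006],0.2],[[0,0,0],[0,0,0],1],[[0,0,0],[0,0,0],1],[[0,0,0],[0,0,0],1]]' 50
python3 plan.py .4731 -.150 .079 170.5
```

```text
time: 5.68
position: [0.4747, -0.1518, 0.0813]
tool_rot: [0.272, 3.13, -0.0]
ft_force: [0.6, -0.2, -0.2]
grip_width: 0.145
pos [ 0.4747 -0.1518  0.0813] yaw 170.1 tilt 0.02 | turn rz -0.4 shift before-turn axes [0.0018 0.0015 0.0023] after-turn axes [0.0018 0.0015 0.0023] q [ 0.71  0.15 -0.49  1.97  0.08  1.04  1.59] F [ 0.6 -0.2 -0.2] M [ 0.08 -0.13  0.05] t 5.675 w 0.145
```

```bash

python3 -m pendant '[[[0,0,0],[0,0,0],1]]' 50
python3 plan.py .4731 -.150 .079 170.5
```

```text
time: 5.8
position: [0.4747, -0.1515, 0.0813]
tool_rot: [0.271, 3.13, 0.0]
ft_force: [-0.1, 1.2, 0.8]
grip_width: 0.111
pos [ 0.4747 -0.1515  0.0813] yaw 170.1 tilt 0.01 | turn rz -0.4 shift before-turn axes [0.0018 0.0012 0.0023] after-turn axes [0.0018 0.0012 0.0023] q [ 0.71  0.15 -0.49  1.97  0.08  1.04  1.59] F [-0.1  1.2  0.8] M [ 0.21 -0.09 -0.01] t 5.8 w 0.111
```

```bash

python3 -m pendant '[[[0,0,10],[0,0,0.0002],1],[[0,0,10],[0,0,0.0002],1],[[0,0,10],[0,0,0.0002],1],[[0,0,10],[0,0,0.0002],1],[[0,0,10],[0,0,0.0002],1],[[0,0,10],[0,0,0.0002],1],[[0,0,0],[0,0,0],1]]' 50
python3 plan.py .4731 -.150 .079 110.5
```

```text
time: 6.68
position: [0.4745, -0.1518, 0.08]
tool_rot: [-1.797, -2.577, 0.001]
ft_force: [-0.8, 0.4, 1.3]
grip_width: 0.109
pos [ 0.4745 -0.1518  0.08  ] yaw 110.2 tilt 0.03 | turn rz -0.3 shift before-turn axes [ 0.0022 -0.0007  0.001 ] after-turn axes [ 0.0022 -0.0007  0.001 ] q [ 0.63  0.15 -0.4   1.98  0.07  1.03  0.55] F [-0.8  0.4  1.3] M [-0.05  0.1   0.18] t 6.675 w 0.109
```

```bash

python3 -m pendant '[[[0,0,3],[0,0,0],1],[[0,0,0],[0,0,0],1],[[0,0,0],[0,0,0],0.2],[[0,0,0],[0,0,0],0.2],[[0,0,0],[0,0,0],0.2],[[0,0,0],[0,0,-0.025],0.2],[[0,0,0],[0,0,-0.025],0.2],[[0,0,7],[0,0,0],0.2]]' 50
python3 plan.py .552 -.2798 .13 93
```

```text
time: 7.68
position: [0.4762, -0.1521, 0.1321]
tool_rot: [2.018, 2.402, 0.002]
ft_force: [0.2, 0.3, -0.2]
grip_width: 0.401
pos [ 0.4762 -0.1521  0.1321] yaw 99.9 tilt 0.25 | turn rz 6.9 shift before-turn axes [-0.1388  0.0526  0.0026] after-turn axes [-0.1314  0.069   0.0021] q [ 0.63  0.09 -0.39  1.92  0.04  1.14  0.4 ] F [ 0.2  0.3 -0.2] M [-0.05 -0.08 -0.02] t 7.675 w 0.401
```

```bash

python3 -m pendant '[[[0,0,6.9],[0,0,0],0.2],[[0,0,0],[-0.0438,0.023,0],0.2],[[0,0,0],[-0.0438,0.023,0],0.2],[[0,0,0],[-0.0438,0.023,0],0.2],[[0,0,0],[0,0,0],0.2],[[0,0,0],[0,0,0],0.2]]' 50
python3 plan.py .552 -.2798 .08 93
python3 - <<'E'
from h import *
d=grab("top",3);u,v=200,182;cv2.imwrite("pics/top3.png",cv2.resize(d["color"][v-70:v+70,u-90:u+90,::-1],None,fx=4,fy=4,interpolation=cv2.INTER_CUBIC))
E
```

```text
time: 8.43
position: [0.5506, -0.2782, 0.1294]
tool_rot: [-2.157, -2.282, -0.001]
ft_force: [0.0, 0.7, 0.7]
grip_width: 0.4
pos [ 0.5506 -0.2782  0.1294] yaw 93.2 tilt 0.09 | turn rz 0.2 shift before-turn axes [-0.0017  0.0014  0.0493] after-turn axes [-0.0016  0.0014  0.0494] q [ 0.68  0.33 -0.31  1.64  0.11  1.19  0.4 ] F [0.  0.7 0.7] M [ 0.05 -0.08  0.01] t 8.425 w 0.4
```

View pics/top3.png

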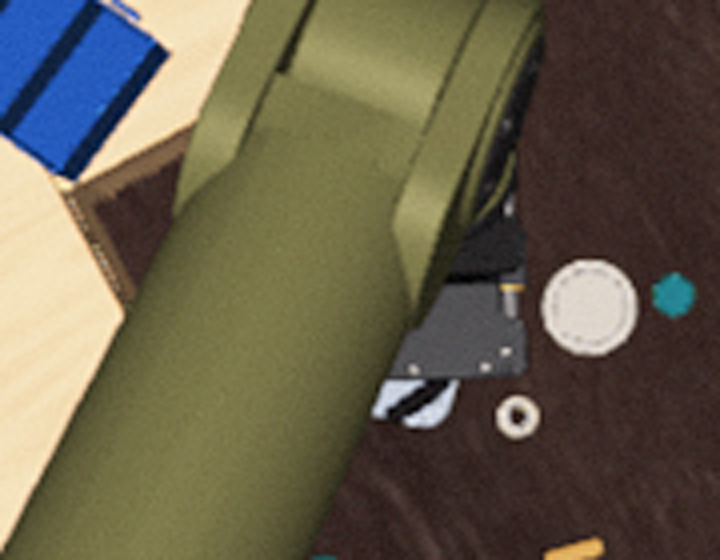

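```bash

python3 -m pendant '[[[0,0,0],[-0.0015,0.0013,0.025],0.2],[[0,0,0],[0,0,0.0245],0.2],[[0,0,0],[0,0,0],1],[[0,0,0],[0,0,0],1],[[0,0,0],[0,0,0],1],[[0,0,0],[0,0,0],1]]' 50
python3 plan.py .552 -.2798 .08 93
```

```text
time: 9.22
position: [0.5536, -0.2806, 0.082]
tool_rot: [2.156, 2.28, 0.002]
ft_force: [0.5, 0.5, 2.6]
grip_width: 0.109
pos [ 0.5536 -0.2806  0.082 ] yaw 93.2 tilt 0.19 | turn rz 0.2 shift before-turn axes [ 0.0009 -0.0015  0.002 ] after-turn axes [ 0.0009 -0.0015  0.002 ] q [ 0.68  0.38 -0.31  1.68  0.13  1.1   0.39] F [0.5 0.5 2.6] M [ 0.05 -0.35  0.04] t 9.225 w 0.109
```

Gripped well. Turn screw 3.

```bash

python3 -m pendant '[[[0,0,10.5],[0,0,0.0002],1],[[0,0,10.5],[0,0,0.0002],1],[[0,0,10.5],[0,0,0.0002],1],[[0,0,10.5],[0,0,0.0002],1],[[0,0,10.5],[0,0,0.0002],1],[[0,0,10.5],[0,0,0.0002],1],[[0,0,0],[0,0,0],1],[[0,0,0],[0,0,0],0.2]]' 50
python3 plan.py .552 -.2798 .08 30
python3 -m pendant '[[[0,0,0],[0,0,0],0.2],[[0,0,0],[0,0,0],0.2],[[0,0,0],[0,0,-0.025],0.2],[[0,0,0],[0,0,-0.025],0.2],[[0,0,-10.5],[0,0,0],0.2],[[0,0,-10.5],[0,0,0],0.2],[[0,0,-10.5],[0,0,0],0.2],[[0,0,-10.5],[0,0,0],0.2]]' 50
python3 plan.py .5778 -.175 .13 111
```

```text
time: 10.22
position: [0.5527, -0.2807, 0.08]
tool_rot: [3.031, 0.822, 0.001]
ft_force: [-0.3, -0.5, 0.6]
grip_width: 0.162
pos [ 0.5527 -0.2807  0.08  ] yaw 30.4 tilt 0.07 | turn rz 0.4 shift before-turn axes [-0.0002 -0.0011  0.    ] after-turn axes [-0.0002 -0.0011  0.    ] q [ 0.54  0.36 -0.13  1.69  0.05  1.09 -0.65] F [-0.3 -0.5  0.6] M [ 0.06 -0.06  0.  ] t 10.225 w 0.162
time: 11.22
position: [0.5516, -0.2804, 0.1289]
tool_rot: [-2.532, -1.858, 0.001]
ft_force: [-0.9, 0.4, -0.5]
grip_width: 0.399
pos [ 0.5516 -0.2804  0.1289] yaw 72.6 tilt 0.07 | turn rz -38.4 shift before-turn axes [ 0.1084 -0.0067 -0.001 ] after-turn axes [ 0.089   0.0622 -0.0011] q [ 0.62  0.33 -0.24  1.64  0.08  1.18  0.06] F [-0.9  0.4 -0.5] M [-0.06 -0.12  0.05] t 11.225 w 0.399
```

```bash

python3 -m pendant '[[[0,0,-9.6],[0,0,0],0.2],[[0,0,-9.6],[0,0,0],0.2],[[0,0,-9.6],[0,0,0],0.2],[[0,0,-9.6],[0,0,0],0.2],[[0,0,0],[0.0445,0.0311,0],0.2],[[0,0,0],[0.0445,0.0311,0],0.2],[[0,0,0],[0,0,0],0.2],[[0,0,0],[0,0,0],0.2]]' 50
python3 plan.py .5778 -.175 .08 111
```

```text
time: 12.22
position: [0.5787, -0.1757, 0.129]
tool_rot: [-1.788, -2.583, 0.002]
ft_force: [0.5, -0.8, -0.1]
grip_width: 0.4
pos [ 0.5787 -0.1757  0.129 ] yaw 110.6 tilt 0.07 | turn rz -0.4 shift before-turn axes [ 0.001  -0.0006  0.049 ] after-turn axes [ 0.001  -0.0006  0.049 ] q [ 0.57  0.31 -0.38  1.67  0.13  1.18  0.52] F [ 0.5 -0.8 -0.1] M [-0.05 -0.13  0.03] t 12.225 w 0.4
```

```bash

python3 -m pendant '[[[0,0,0],[0.001,-0.0006,0.0245],0.2],[[0,0,0],[0,0,0.024],0.2],[[0,0,0],[0,0,0],1],[[0,0,0],[0,0,0],1],[[0,0,0],[0,0,0],1],[[0,0,0],[0,0,0],1]]' 50
python3 plan.py .5778 -.175 .08 111
```

```text
time: 12.98
position: [0.5787, -0.1752, 0.082]
tool_rot: [1.788, 2.581, -0.001]
ft_force: [-1.8, -0.8, 3.4]
grip_width: 0.108
pos [ 0.5787 -0.1752  0.082 ] yaw 110.6 tilt 0.10 | turn rz -0.4 shift before-turn axes [ 0.0005 -0.0007  0.002 ] after-turn axes [ 0.0005 -0.0007  0.002 ] q [ 0.56  0.36 -0.38  1.72  0.15  1.09  0.5 ] F [-1.8 -0.8  3.4] M [-0.09  0.14  0.02] t 12.975 w 0.108
```

```bash

python3 -m pendant '[[[0,0,10.5],[0,0,0.0002],1],[[0,0,10.5],[0,0,0.0002],1],[[0,0,10.5],[0,0,0.0002],1],[[0,0,10.5],[0,0,0.0002],1],[[0,0,10.5],[0,0,0.0002],1],[[0,0,10.5],[0,0,0.0002],1],[[0,0,0],[0,0,0],1]]' 50
python3 plan.py .5778 -.175 .08 47.6
python3 -m pendant '[[[0,0,0],[0,0,0],0.2],[[0,0,0],[0,0,0],0.2],[[0,0,0],[0,0,0],0.2],[[0,0,0],[0,0,-0.025],0.2],[[0,0,0],[0,0,-0.025],0.2],[[0,0,-10.5],[0,0,0],0.2],[[0,0,-10.5],[0,0,0],0.2],[[0,0,-10.5],[0,0,0],0.2]]' 50
python3 plan.py .4477 -.2546 .13 126
```

```text
time: 13.85
position: [0.5803, -0.1756, 0.0807]
tool_rot: [2.87, 1.269, 0.005]
ft_force: [5.0, -2.4, -1.3]
grip_width: 0.11
pos [ 0.5803 -0.1756  0.0807] yaw 47.7 tilt 0.30 | turn rz 0.1 shift before-turn axes [-0.0012 -0.0022  0.0007] after-turn axes [-0.0012 -0.0022  0.0007] q [ 0.42  0.34 -0.21  1.73  0.08  1.08 -0.55] F [ 5.  -2.4 -1.3] M [-0.69 -1.11  0.13] t 13.85 w 0.11
time: 14.85
position: [0.5777, -0.1744, 0.1293]
tool_rot: [-2.415, -2.008, 0.001]
ft_force: [-0.4, 0.5, 0.3]
grip_width: 0.399
pos [ 0.5777 -0.1744  0.1293] yaw 79.5 tilt 0.06 | turn rz -46.5 shift before-turn axes [-0.1026 -0.1131 -0.0006] after-turn axes [ 0.0115 -0.1523 -0.0007] q [ 0.49  0.3  -0.28  1.68  0.09  1.18 -0.  ] F [-0.4  0.5  0.3] M [-0.04 -0.1  -0.01] t 14.85 w 0.399
```

```bash

python3 -m pendant '[[[0,0,-9.3],[0,0,0],0.2],[[0,0,-9.3],[0,0,0],0.2],[[0,0,-9.3],[0,0,0],0.2],[[0,0,-9.3],[0,0,0],0.2],[[0,0,-9.3],[0,0,0],0.2],[[0,0,0],[0.0038,-0.0508,0],0.2],[[0,0,0],[0.0038,-0.0508,0],0.2],[[0,0,0],[0.0038,-0.0508,0],0.2]]' 50
python3 -m pendant '[[[0,0,0],[0,0,0],0.2],[[0,0,0],[0,0,0],0.2]]' 50
python3 plan.py .4477 -.2546 .08 126
```

```text
time: 15.85
position: [0.4458, -0.2544, 0.1292]
tool_rot: [-1.435, -2.794, 0.0]
ft_force: [0.1, -0.5, 0.5]
grip_width: 0.397
time: 16.1
position: [0.4479, -0.2535, 0.1297]
tool_rot: [1.436, 2.794, 0.001]
ft_force: [0.4, 0.3, -0.9]
grip_width: 0.406
pos [ 0.4479 -0.2535  0.1297] yaw 125.6 tilt 0.03 | turn rz -0.4 shift before-turn axes [-0.0007 -0.0008  0.0497] after-turn axes [-0.0007 -0.0008  0.0497] q [ 0.78  0.12 -0.33  1.89  0.04  1.14  1.05] F [ 0.4  0.3 -0.9] M [ 0.03 -0.17 -0.05] t 16.1 w 0.406
```

```bash

python3 -m pendant '[[[0,0,0],[-0.0007,-0.0008,0.0245],0.2],[[0,0,0],[0,0,0.0245],0.2],[[0,0,0],[0,0,0],1],[[0,0,0],[0,0,0],1],[[0,0,0],[0,0,0],1],[[0,0,0],[0,0,0],1]]' 50
python3 plan.py .4477 -.2546 .08 126
python3 -m pendant '[[[0,0,10.5],[0,0,0.0002],1],[[0,0,10.5],[0,0,0.0002],1],[[0,0,10.5],[0,0,0.0002],1],[[0,0,10.5],[0,0,0.0002],1],[[0,0,10.5],[0,0,0.0002],1],[[0,0,10.5],[0,0,0.0002],1],[[0,0,0],[0,0,0],1]]' 50
python3 plan.py .4477 -.2546 .08 63
python3 -m pendant '[[[0,0,0],[0,0,0],0.2],[[0,0,0],[0,0,0],0.2],[[0,0,0],[0,0,0],0.2],[[0,0,0],[0,0,-0.025],0.2],[[0,0,0],[0,0,-0.025],0.2],[[0,0,-10.5],[0,0,0],0.2],[[0,0,-10.5],[0,0,0],0.2],[[0,0,-10.5],[0,0,0],0.2]]' 50
python3 plan.py .4731 -.150 .13 110.5
```

```text
time: 16.85
position: [0.4481, -0.2554, 0.0817]
tool_rot: [1.436, 2.792, -0.0]
ft_force: [0.5, 0.4, 3.4]
grip_width: 0.111
pos [ 0.4481 -0.2554  0.0817] yaw 125.6 tilt 0.11 | turn rz -0.4 shift before-turn axes [0.0009 0.0001 0.0017] after-turn axes [0.0009 0.0001 0.0017] q [ 0.77  0.17 -0.33  1.94  0.07  1.04  1.03] F [0.5 0.4 3.4] M [ 0.1  -0.06 -0.01] t 16.85 w 0.111
time: 17.73
position: [0.4492, -0.2554, 0.0804]
tool_rot: [2.68, 1.633, 0.004]
ft_force: [4.1, -0.6, -0.1]
grip_width: 0.108
pos [ 0.4492 -0.2554  0.0804] yaw 62.7 tilt 0.23 | turn rz -0.3 shift before-turn axes [ 0.     -0.0017  0.0004] after-turn axes [ 0.     -0.0017  0.0004] q [ 0.68  0.17 -0.23  1.94  0.04  1.03 -0.05] F [ 4.1 -0.6 -0.1] M [-0.17 -0.91  0.08] t 17.725 w 0.108
time: 18.73
position: [0.4469, -0.255, 0.1291]
tool_rot: [-2.133, -2.305, 0.001]
ft_force: [0.3, -0.7, -0.5]
grip_width: 0.4
pos [ 0.4469 -0.255   0.1291] yaw 94.4 tilt 0.05 | turn rz -16.1 shift before-turn axes [ 0.1027  0.0343 -0.0009] after-turn axes [ 0.0892  0.0614 -0.0009] q [ 0.72  0.12 -0.26  1.89  0.03  1.14  0.52] F [ 0.3 -0.7 -0.5] M [-0.05 -0.11 -0.01] t 18.725 w 0.4
```

```bash

python3 -m pendant '[[[0,0,-8],[0,0,0],0.2],[[0,0,-8],[0,0,0],0.2],[[0,0,0],[0.0446,0.0307,0],0.2],[[0,0,0],[0.0446,0.0307,0],0.2],[[0,0,0],[0,0,0],0.2],[[0,0,0],[0,0,0],0.2]]' 50
python3 plan.py .4731 -.150 .08 110.5
python3 - <<'E'
from h import *
W={1:(.4731,-.150),2:(.5778,-.175),3:(.552,-.2798),4:(.4477,-.2546)}
for n in("side","top"):
    d=grab(n,4);u,v=map(int,proj(d,[.513,-.215,.08]));cv2.imwrite(f"pics/{n}4.png",cv2.resize(d["color"][v-60:v+60,u-80:u+80,::-1],None,fx=4.5,fy=4.5,interpolation=cv2.INTER_CUBIC))
    for k,w in W.items():
        u,v=map(int,proj(d,[*w,.1]))
        Q=np.array([pt(d,a,b) for a in range(u-18,u+19) for b in range(v-18,v+19) if d["range_z"][b,a]>0])
        Q=Q[(Q[:,2]>.093)&(Q[:,2]<.112)&(np.hypot(*(Q[:,:2]-w).T)<.027)]
        if len(Q)<15: print(n,k,len(Q));continue
        e=cv2.PCACompute2(Q[:,:2].copy(),None)
        print(n,k,len(Q),"mean",Q.mean(0).round(4),"yaw",np.degrees(np.arctan2(e[1][0][1],e[1][0][0])).round(1))
E
```

```text
time: 19.48
position: [0.474, -0.1507, 0.1291]
tool_rot: [-1.799, -2.575, 0.002]
ft_force: [-0.2, -0.4, -0.6]
grip_width: 0.399
pos [ 0.474  -0.1507  0.1291] yaw 110.1 tilt 0.06 | turn rz -0.4 shift before-turn axes [ 0.001  -0.0005  0.0491] after-turn axes [ 0.0009 -0.0006  0.0491] q [ 0.61  0.09 -0.37  1.93  0.04  1.13  0.58] F [-0.2 -0.4 -0.6] M [-0.02 -0.16  0.05] t 19.475 w 0.399
side 1 108 mean [ 0.47   -0.147   0.1008] yaw 108.8
side 2 142 mean [ 0.5761 -0.1753  0.0996] yaw 49.2
side 3 21 mean [ 0.5619 -0.2715  0.0966] yaw 19.6
side 4 126 mean [ 0.4462 -0.2537  0.0999] yaw 63.4
top 1 16 mean [ 0.4784 -0.1621  0.102 ] yaw 108.1
top 2 78 mean [ 0.5778 -0.1751  0.1028] yaw 49.8
top 3 81 mean [ 0.552  -0.2796  0.1029] yaw 33.5
top 4 82 mean [ 0.4482 -0.2541  0.1025] yaw 64.8
```

View pics/side4.png

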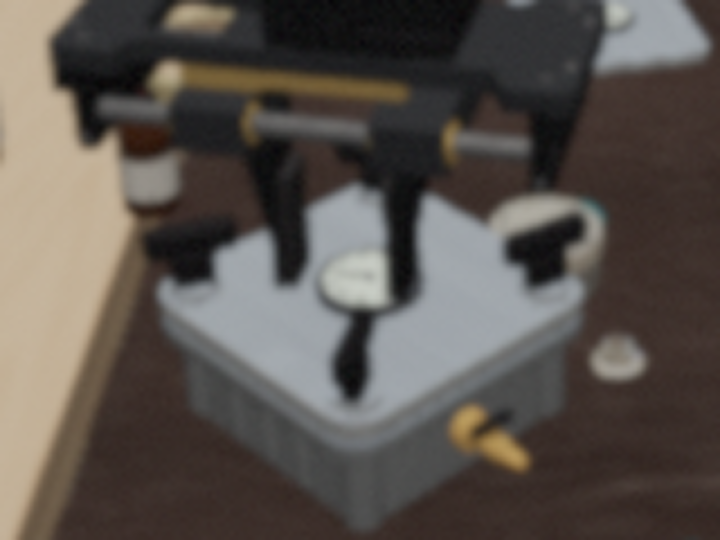

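```bash

python3 -m pendant '[[[0,0,1.5],[0.001,-0.0006,0.0245],0.2],[[0,0,0],[0,0,0.0245],0.2],[[0,0,0],[0,0,0],1],[[0,0,0],[0,0,0],1],[[0,0,0],[0,0,0],1],[[0,0,0],[0,0,0],1]]' 50
python3 plan.py .4731 -.150 .08 110.5
python3 -m pendant '[[[0,0,10],[0,0,0.0002],1],[[0,0,10],[0,0,0.0002],1],[[0,0,10],[0,0,0.0002],1],[[0,0,4],[0,0,0.0001],1],[[0,0,0],[0,0,0],1]]' 50
python3 plan.py .4731 -.150 .08 74.5
```

```text
time: 20.32
position: [0.4739, -0.1501, 0.0814]
tool_rot: [1.833, 2.55, -0.001]
ft_force: [-1.9, 0.4, 4.1]
grip_width: 0.112
pos [ 0.4739 -0.1501  0.0814] yaw 108.6 tilt 0.09 | turn rz -1.9 shift before-turn axes [ 0.0003 -0.0007  0.0014] after-turn axes [ 0.0003 -0.0007  0.0014] q [ 0.6   0.14 -0.37  1.98  0.06  1.03  0.53] F [-1.9  0.4  4.1] M [-0.09  0.26  0.12] t 20.325 w 0.112
time: 20.95
position: [0.4746, -0.15, 0.0808]
tool_rot: [2.496, 1.903, 0.002]
ft_force: [0.3, -0.6, 4.6]
grip_width: 0.108
pos [ 0.4746 -0.15    0.0808] yaw 74.7 tilt 0.17 | turn rz 0.2 shift before-turn axes [-0.0004 -0.0015  0.0008] after-turn axes [-0.0004 -0.0015  0.0008] q [ 0.56  0.14 -0.33  1.98  0.05  1.03 -0.06] F [ 0.3 -0.6  4.6] M [-0.39 -0.11  0.19] t 20.95 w 0.108
```

```bash
cat > rd.py <<'E'
from h import *
from scipy.spatial.transform import Rotation as R
s=monitor.get_state();M=R.from_rotvec(s["tool_rot"]).as_matrix()
print("  >> Mz %.3f yaw %.2f q7rel tq7 %.2f F"%(s["torque"][2],np.degrees(np.arctan2(M[1,0],M[0,0])),s["joint_torque"][6]),s["ft_force"].round(1),"M",s["torque"].round(2),"t",s["time"])
E
python3 -m pendant '[[[0,0,4],[0,0,0.0001],1],[[0,0,0],[0,0,0],1]]' >/dev/null; python3 rd.py
python3 -m pendant '[[[0,0,4],[0,0,0.0001],1],[[0,0,0],[0,0,0],1]]' >/dev/null; python3 rd.py
```

```text
>> Mz 0.156 yaw 70.69 q7rel tq7 -0.37 F [ 0.1 -1.2  6.2] M [-0.41 -0.19  0.16] t 21.2
  >> Mz 0.160 yaw 66.70 q7rel tq7 -0.35 F [ 1.  -1.1  5. ] M [-0.36 -0.24  0.16] t 21.45
```

```bash

python3 -m pendant '[[[0,0,4],[0,0,0.0001],1],[[0,0,0],[0,0,0],1]]' >/dev/null; python3 rd.py
```

```text
>> Mz 0.153 yaw 62.70 q7rel tq7 -0.35 F [ 0.4 -1.9  4.8] M [-0.44 -0.21  0.15] t 21.7
```

```bash

python3 -m pendant '[[[0,0,4],[0,0,0.0001],1],[[0,0,0],[0,0,0],1]]' >/dev/null; python3 rd.py
```

```text
>> Mz 0.187 yaw 58.70 q7rel tq7 -0.36 F [ 1.6 -1.9  5.6] M [-0.46 -0.29  0.19] t 21.95
```

```bash

python3 -m pendant '[[[0,0,4],[0,0,0.0001],1],[[0,0,0],[0,0,0],1]]' >/dev/null; python3 rd.py
```

```text
>> Mz 0.189 yaw 54.70 q7rel tq7 -0.36 F [ 1.9 -2.1  5.6] M [-0.5  -0.36  0.19] t 22.2
```

```bash

python3 -m pendant '[[[0,0,3],[0,0,0.0001],1],[[0,0,0],[0,0,0],1]]' >/dev/null; python3 rd.py
```

```text
>> Mz 0.145 yaw 51.71 q7rel tq7 -0.34 F [ 0.8 -1.9  5.3] M [-0.51 -0.31  0.15] t 22.45
```

```bash

python3 -m pendant '[[[0,0,3],[0,0,0.0001],1],[[0,0,0],[0,0,0],1]]' >/dev/null; python3 rd.py
```

```text
>> Mz 0.345 yaw 48.73 q7rel tq7 -0.44 F [ 0.4 -3.3  6. ] M [-0.49 -0.27  0.34] t 22.7
```

```bash

python3 -m pendant '[[[0,0,3],[0,0,0.0001],1],[[0,0,0],[0,0,0],1]]' >/dev/null; python3 rd.py
```

```text
>> Mz 0.418 yaw 45.76 q7rel tq7 -0.57 F [ 0.9 -2.   6.1] M [-0.51 -0.19  0.42] t 22.95
```

```bash

python3 -m pendant '[[[0,0,2],[0,0,0],1],[[0,0,0],[0,0,0],1]]' >/dev/null; python3 rd.py
```

```text
>> Mz 0.527 yaw 43.78 q7rel tq7 -0.61 F [ 0.9 -1.9  5.8] M [-0.5  -0.28  0.53] t 23.2
```

```bash

python3 -m pendant '[[[0,0,0],[0,0,0],0.2],[[0,0,0],[0,0,0],0.2],[[0,0,0],[0,0,0],0.2],[[0,0,0],[0,0,-0.025],0.2],[[0,0,0],[0,0,-0.025],0.2],[[0,0,10.3],[0,0,0],0.2],[[0,0,0],[0,0,0],0.2]]' 50
python3 plan.py .552 -.2798 .13 33.5
```

```text
time: 24.08
position: [0.4731, -0.1493, 0.1285]
tool_rot: [-3.009, -0.903, 0.001]
ft_force: [0.5, -0.1, -0.3]
grip_width: 0.399
pos [ 0.4731 -0.1493  0.1285] yaw 33.4 tilt 0.06 | turn rz -0.1 shift before-turn axes [-0.0059  0.1524 -0.0016] after-turn axes [-0.0062  0.1524 -0.0015] q [ 0.52  0.08 -0.28  1.93  0.02  1.13 -0.76] F [ 0.5 -0.1 -0.3] M [-0.04 -0.07  0.02] t 24.075 w 0.399
```

```bash

python3 -m pendant '[[[0,0,0],[-0.002,0.0508,-0.0005],0.2],[[0,0,0],[-0.002,0.0508,-0.0005],0.2],[[0,0,0],[-0.002,0.0508,-0.0005],0.2],[[0,0,0],[0,0,0],0.2],[[0,0,0],[0,0,0],0.2]]' 50
python3 plan.py .552 -.2798 .08 33.5
```

```text
time: 24.7
position: [0.5514, -0.2791, 0.1291]
tool_rot: [-3.007, -0.903, 0.002]
ft_force: [0.7, 0.8, -0.1]
grip_width: 0.402
pos [ 0.5514 -0.2791  0.1291] yaw 33.4 tilt 0.17 | turn rz -0.1 shift before-turn axes [0.0001 0.0011 0.0491] after-turn axes [0.0001 0.0009 0.0491] q [ 0.6   0.32 -0.21  1.64  0.07  1.18 -0.61] F [ 0.7  0.8 -0.1] M [ 0.05 -0.    0.  ] t 24.7 w 0.402
```

```bash

python3 -m pendant '[[[0,0,0],[0,0.001,0.025],0.2],[[0,0,0],[0,0,0.025],0.2],[[0,0,0],[0,0,0],1],[[0,0,0],[0,0,0],1],[[0,0,0],[0,0,0],1],[[0,0,0],[0,0,0],1]]' 50
python3 rd.py
python3 -m pendant '[[[0,0,10],[0,0,0.0003],1],[[0,0,10],[0,0,0.0003],1],[[0,0,10],[0,0,0.0003],1],[[0,0,5],[0,0,0.0001],1],[[0,0,0],[0,0,0],1]]' 50
python3 rd.py
```

```text
time: 25.45
position: [0.554, -0.2817, 0.0819]
tool_rot: [3.008, 0.899, 0.004]
ft_force: [2.6, -1.2, 2.6]
grip_width: 0.109
  >> Mz -0.031 yaw 33.28 q7rel tq7 0.03 F [ 2.6 -1.2  2.6] M [-0.17 -0.36 -0.03] t 25.45
time: 26.08
position: [0.554, -0.2818, 0.0812]
tool_rot: [3.139, -0.045, 0.005]
ft_force: [1.1, -1.2, 7.3]
grip_width: 0.109
  >> Mz 0.184 yaw -1.64 q7rel tq7 -0.44 F [ 1.1 -1.2  7.3] M [-0.25 -0.14  0.18] t 26.075
```

```bash

python3 -m pendant '[[[0,0,4],[0,0,0.0003],1],[[0,0,0],[0,0,0.0002],1]]' >/dev/null; python3 rd.py
```

```text
>> Mz 0.178 yaw -5.62 q7rel tq7 -0.34 F [-0.2 -0.8  8.3] M [-0.1   0.07  0.18] t 26.325
```

```bash

python3 -m pendant '[[[0,0,4],[0,0,0.0003],1],[[0,0,0],[0,0,0],1]]' >/dev/null; python3 rd.py
```

```text
>> Mz 0.172 yaw -9.62 q7rel tq7 -0.34 F [ 0.8 -0.9  9.4] M [-0.11  0.16  0.17] t 26.575
```

```bash

python3 -m pendant '[[[0,0,4],[0,0,0.0001],1],[[0,0,0],[0,0,0],1]]' >/dev/null; python3 rd.py
```

```text
>> Mz 0.186 yaw -13.62 q7rel tq7 -0.35 F [-0.4 -0.6  8.6] M [-0.17  0.15  0.19] t 26.825
```

```bash

python3 -m pendant '[[[0,0,4],[0,0,0],1],[[0,0,0],[0,0,0],1]]' >/dev/null; python3 rd.py
```

```text
>> Mz 0.228 yaw -17.62 q7rel tq7 -0.36 F [-0.6 -0.9  9.4] M [-0.13  0.1   0.23] t 27.075
```

```bash

python3 -m pendant '[[[0,0,3],[0,0,0],1],[[0,0,0],[0,0,0],1]]' >/dev/null; python3 rd.py
```

```text
>> Mz 0.255 yaw -20.61 q7rel tq7 -0.34 F [-0.2 -0.7  8.6] M [-0.13  0.11  0.25] t 27.325
```

```bash

python3 -m pendant '[[[0,0,3],[0,0,0],1],[[0,0,0],[0,0,0],1]]' >/dev/null; python3 rd.py
```

```text
>> Mz 0.177 yaw -23.61 q7rel tq7 -0.33 F [ 0.1 -1.5  7.5] M [-0.12  0.09  0.18] t 27.575
```

```bash

python3 -m pendant '[[[0,0,3],[0,0,0],1],[[0,0,0],[0,0,0],1]]' >/dev/null; python3 rd.py
```

```text
>> Mz 0.196 yaw -26.61 q7rel tq7 -0.34 F [ 0.2 -0.7  8.9] M [-0.21  0.08  0.2 ] t 27.825
```

```bash

python3 -m pendant '[[[0,0,3],[0,0,0],1],[[0,0,0],[0,0,0],1]]' >/dev/null; python3 rd.py
```

```text
>> Mz 0.172 yaw -29.61 q7rel tq7 -0.35 F [ 0.6 -1.3  8.1] M [-0.19  0.02  0.17] t 28.075
```

```bash

python3 -m pendant '[[[0,0,2],[0,0,0],1],[[0,0,0],[0,0,0],1]]' >/dev/null; python3 rd.py
```

```text
>> Mz 0.323 yaw -31.59 q7rel tq7 -0.40 F [ 1.  -1.5  7.3] M [-0.16  0.05  0.32] t 28.325
```

```bash

python3 -m pendant '[[[0,0,3],[0,0,0],1],[[0,0,0],[0,0,0],1]]' >/dev/null; python3 rd.py
```

```text
>> Mz 0.463 yaw -34.57 q7rel tq7 -0.57 F [-0.4 -2.6  7.5] M [-0.19  0.06  0.46] t 28.575
```

```bash

python3 -m pendant '[[[0,0,2],[0,0,0],1],[[0,0,0],[0,0,0],1]]' >/dev/null; python3 rd.py
```

```text
>> Mz 0.527 yaw -36.55 q7rel tq7 -0.61 F [ 0.2 -1.5  7.7] M [-0.25  0.05  0.53] t 28.825
```

```bash

python3 -m pendant '[[[0,0,0],[0,0,0],0.2],[[0,0,0],[0,0,0],0.2],[[0,0,0],[0,0,0],0.2],[[0,0,0],[0,0,-0.025],0.2],[[0,0,0],[0,0,-0.025],0.2],[[0,0,-10.6],[0,0,0],0.2],[[0,0,-10.6],[0,0,0],0.2],[[0,0,-10.6],[0,0,0],0.2]]' 50
python3 -m pendant '[[[0,0,-10.6],[0,0,0],0.2],[[0,0,-10.6],[0,0,0],0.2],[[0,0,-10.6],[0,0,0],0.2],[[0,0,-10.6],[0,0,0],0.2],[[0,0,-10.6],[0,0,0],0.2],[[0,0,-1.8],[0,0,0],0.2]]' 50
python3 plan.py .5778 -.175 .13 50
```

```text
time: 29.82
position: [0.5523, -0.2806, 0.1279]
tool_rot: [-3.139, 0.124, 0.002]
ft_force: [-0.9, -0.2, -0.4]
grip_width: 0.403
time: 30.58
position: [0.5523, -0.2807, 0.1279]
tool_rot: [-2.848, -1.324, 0.001]
ft_force: [0.6, 0.1, 0.0]
grip_width: 0.398
pos [ 0.5523 -0.2807  0.1279] yaw 49.9 tilt 0.07 | turn rz -0.1 shift before-turn axes [ 0.0973 -0.0486 -0.0021] after-turn axes [ 0.0974 -0.0484 -0.0021] q [ 0.61  0.33 -0.22  1.64  0.07  1.18 -0.33] F [0.6 0.1 0. ] M [-0.01 -0.07 -0.03] t 30.575 w 0.398
```

```bash

python3 -m pendant '[[[0,0,0],[0.0487,-0.0242,-0.001],0.2],[[0,0,0],[0.0487,-0.0242,0],0.2],[[0,0,0],[0,0,0],0.2],[[0,0,0],[0,0,0],0.2]]' 50
python3 plan.py .5778 -.175 .08 50
```

```text
time: 31.08
position: [0.5782, -0.1756, 0.1293]
tool_rot: [2.849, 1.323, -0.001]
ft_force: [0.3, -0.7, -0.4]
grip_width: 0.398
pos [ 0.5782 -0.1756  0.1293] yaw 49.8 tilt 0.05 | turn rz -0.2 shift before-turn axes [ 0.0002 -0.0007  0.0493] after-turn axes [ 0.0002 -0.0007  0.0493] q [ 0.48  0.3  -0.27  1.68  0.09  1.18 -0.52] F [ 0.3 -0.7 -0.4] M [-0.09  0.03  0.02] t 31.075 w 0.398
```

```bash

python3 -m pendant '[[[0,0,0],[0,-0.0007,0.025],0.2],[[0,0,0],[0,0,0.0245],0.2],[[0,0,0],[0,0,0],1],[[0,0,0],[0,0,0],1],[[0,0,0],[0,0,0],1],[[0,0,0],[0,0,0],1]]' 50
python3 rd.py
python3 -m pendant '[[[0,0,10],[0,0,0.0003],1],[[0,0,10],[0,0,0.0003],1],[[0,0,10],[0,0,0.0003],1],[[0,0,6],[0,0,0.0001],1],[[0,0,0],[0,0,0],1]]' 50
python3 rd.py
```

```text
time: 31.82
position: [0.5796, -0.1763, 0.0814]
tool_rot: [2.846, 1.322, 0.004]
ft_force: [3.0, -2.8, 0.6]
grip_width: 0.11
  >> Mz 0.063 yaw 49.84 q7rel tq7 -0.01 F [ 3.  -2.8  0.6] M [-0.6  -0.76  0.06] t 31.825
time: 32.45
position: [0.5798, -0.1766, 0.0806]
tool_rot: [3.115, 0.38, 0.006]
ft_force: [3.8, -3.7, 2.8]
grip_width: 0.111
  >> Mz 0.188 yaw 13.91 q7rel tq7 -0.45 F [ 3.8 -3.7  2.8] M [-0.95 -0.74  0.19] t 32.45
```

```bash

python3 -m pendant '[[[0,0,4],[0,0,0.0001],1],[[0,0,0],[0,0,0],1]]' >/dev/null; python3 rd.py
```

```text
>> Mz 0.138 yaw 9.94 q7rel tq7 -0.33 F [ 3.  -3.9  1.8] M [-0.91 -0.76  0.14] t 32.7
```

```bash

python3 -m pendant '[[[0,0,3],[0,0,0.0001],1],[[0,0,0],[0,0,0],1]]' >/dev/null; python3 rd.py
```

```text
>> Mz 0.160 yaw 6.94 q7rel tq7 -0.29 F [ 3.5 -3.2  1.5] M [-0.9  -0.71  0.16] t 32.95
```

```bash

python3 -m pendant '[[[0,0,4],[0,0,0.0001],1],[[0,0,0],[0,0,0],1]]' >/dev/null; python3 rd.py
```

```text
>> Mz 0.209 yaw 2.94 q7rel tq7 -0.34 F [ 3.  -4.4  1.6] M [-0.91 -0.71  0.21] t 33.2
```

```bash

python3 -m pendant '[[[0,0,3],[0,0,0.0001],1],[[0,0,0],[0,0,0],1]]' >/dev/null; python3 rd.py
```

```text
>> Mz 0.180 yaw -0.06 q7rel tq7 -0.31 F [ 2.8 -3.8  2.4] M [-0.93 -0.75  0.18] t 33.45
```

```bash

python3 -m pendant '[[[0,0,3],[0,0,0.0001],1],[[0,0,0],[0,0,0],1]]' >/dev/null; python3 rd.py
```

```text
>> Mz 0.192 yaw -3.06 q7rel tq7 -0.31 F [ 3.3 -4.4  2.8] M [-0.89 -0.74  0.19] t 33.7
```

```bash

python3 -m pendant '[[[0,0,3],[0,0,0.0001],1],[[0,0,0],[0,0,0],1]]' >/dev/null; python3 rd.py
```

```text
>> Mz 0.186 yaw -6.05 q7rel tq7 -0.32 F [ 3.4 -4.5  2.9] M [-0.93 -0.68  0.19] t 33.95
```

```bash

python3 -m pendant '[[[0,0,3],[0,0,0.0001],1],[[0,0,0],[0,0,0],1]]' >/dev/null; python3 rd.py
```

```text
>> Mz 0.194 yaw -9.06 q7rel tq7 -0.31 F [ 2.6 -4.2  2.6] M [-0.93 -0.69  0.19] t 34.2
```

```bash

python3 -m pendant '[[[0,0,2],[0,0,0],1],[[0,0,0],[0,0,0],1]]' >/dev/null; python3 rd.py
```

```text
>> Mz 0.245 yaw -11.04 q7rel tq7 -0.29 F [ 2.7 -4.   2.9] M [-0.91 -0.71  0.24] t 34.45
```

```bash

python3 -m pendant '[[[0,0,3],[0,0,0],1],[[0,0,0],[0,0,0],1]]' >/dev/null; python3 rd.py
```

```text
>> Mz 0.302 yaw -14.03 q7rel tq7 -0.43 F [ 3.3 -3.7  2.2] M [-1.   -0.73  0.3 ] t 34.7
```

```bash

python3 -m pendant '[[[0,0,2],[0,0,0],1],[[0,0,0],[0,0,0],1]]' >/dev/null; python3 rd.py
```

```text
>> Mz 0.405 yaw -16.01 q7rel tq7 -0.47 F [ 3.  -4.5  2.8] M [-0.89 -0.68  0.41] t 34.95
```

```bash

python3 -m pendant '[[[0,0,2.3],[0,0,0],1],[[0,0,0],[0,0,0],1]]' >/dev/null; python3 rd.py
python3 -m pendant '[[[0,0,0],[0,0,0],0.2],[[0,0,0],[0,0,0],0.2],[[0,0,0],[0,0,0],0.2],[[0,0,0],[0,0,-0.025],0.2],[[0,0,0],[0,0,-0.025],0.2],[[0,0,-10.6],[0,0,0],0.2],[[0,0,-10.6],[0,0,0],0.2],[[0,0,-10.6],[0,0,0],0.2]]' 50
python3 -m pendant '[[[0,0,-10.6],[0,0,0],0.2],[[0,0,-10.6],[0,0,0],0.2],[[0,0,-10.6],[0,0,0],0.2],[[0,0,-10.6],[0,0,0],0.2],[[0,0,-8],[0,0,0],0.2],[[0,0,0],[0,0,0],0.2]]' 50
python3 plan.py .4477 -.2546 .13 64.5
```

```text
>> Mz 0.500 yaw -18.29 q7rel tq7 -0.59 F [ 2.4 -4.6  2.6] M [-0.92 -0.68  0.5 ] t 35.2
time: 36.2
position: [0.5773, -0.174, 0.1277]
tool_rot: [-3.118, -0.377, 0.002]
ft_force: [0.2, 0.3, -0.2]
grip_width: 0.397
time: 36.95
position: [0.5774, -0.1742, 0.1277]
tool_rot: [-2.667, -1.658, 0.001]
ft_force: [-0.7, 0.4, -0.5]
grip_width: 0.396
pos [ 0.5774 -0.1742  0.1277] yaw 63.7 tilt 0.10 | turn rz -0.8 shift before-turn axes [-0.1295 -0.0807 -0.0022] after-turn axes [-0.1284 -0.0824 -0.0023] q [ 0.48  0.3  -0.28  1.68  0.09  1.17 -0.28] F [-0.7  0.4 -0.5] M [-0.01 -0.08 -0.02] t 36.95 w 0.396
```

```bash

python3 -m pendant '[[[0,0,-0.8],[0,0,0],0.2],[[0,0,0],[-0.0428,-0.0275,-0.0005],0.2],[[0,0,0],[-0.0428,-0.0275,-0.0005],0.2],[[0,0,0],[-0.0428,-0.0275,0],0.2],[[0,0,0],[0,0,0],0.2],[[0,0,0],[0,0,0],0.2]]' 50
python3 plan.py .4477 -.2546 .08 64.5
```

```text
time: 37.7
position: [0.4489, -0.2549, 0.1295]
tool_rot: [2.656, 1.677, 0.001]
ft_force: [0.3, 0.7, 0.5]
grip_width: 0.399
pos [ 0.4489 -0.2549  0.1295] yaw 64.6 tilt 0.05 | turn rz 0.1 shift before-turn axes [-0.0002 -0.0012  0.0495] after-turn axes [-0.0002 -0.0012  0.0495] q [ 0.66  0.12 -0.21  1.89  0.03  1.14 -0.  ] F [0.3 0.7 0.5] M [-0.05 -0.06  0.01] t 37.7 w 0.399
```

```bash

python3 -m pendant '[[[0,0,0],[0,-0.0012,0.025],0.2],[[0,0,0],[0,0,0.0245],0.2],[[0,0,0],[0,0,0],1],[[0,0,0],[0,0,0],1],[[0,0,0],[0,0,0],1],[[0,0,0],[0,0,0],1]]' 50
python3 rd.py
python3 -m pendant '[[[0,0,10],[0,0,0.0003],1],[[0,0,10],[0,0,0.0003],1],[[0,0,10],[0,0,0.0003],1],[[0,0,5],[0,0,0.0001],1],[[0,0,0],[0,0,0],1]]' 50
python3 rd.py
```

```text
time: 38.45
position: [0.4491, -0.2555, 0.081]
tool_rot: [2.652, 1.677, 0.004]
ft_force: [3.6, -0.5, -0.4]
grip_width: 0.112
  >> Mz 0.043 yaw 64.60 q7rel tq7 -0.02 F [ 3.6 -0.5 -0.4] M [-0.28 -0.82  0.04] t 38.45
time: 39.08
position: [0.4495, -0.2558, 0.0803]
tool_rot: [3.033, 0.803, 0.006]
ft_force: [4.9, -2.1, 1.4]
grip_width: 0.111
  >> Mz 0.204 yaw 29.67 q7rel tq7 -0.47 F [ 4.9 -2.1  1.4] M [-0.42 -1.15  0.2 ] t 39.075
```

```bash

python3 -m pendant '[[[0,0,4],[0,0,0.0001],1],[[0,0,0],[0,0,0],1]]' >/dev/null; python3 rd.py
```

```text
>> Mz 0.206 yaw 25.69 q7rel tq7 -0.36 F [ 4.7 -2.3  1.4] M [-0.45 -1.14  0.21] t 39.325
```

```bash

python3 -m pendant '[[[0,0,3],[0,0,0.0001],1],[[0,0,0],[0,0,0],1]]' >/dev/null; python3 rd.py
```

```text
>> Mz 0.175 yaw 22.70 q7rel tq7 -0.32 F [ 5.3 -1.1  2.4] M [-0.46 -1.14  0.17] t 39.575
```

```bash

python3 -m pendant '[[[0,0,3],[0,0,0.0001],1],[[0,0,0],[0,0,0],1]]' >/dev/null; python3 rd.py
```

```text
>> Mz 0.250 yaw 19.70 q7rel tq7 -0.34 F [ 4.8 -2.4  2.8] M [-0.43 -1.07  0.25] t 39.825
```

```bash

python3 -m pendant '[[[0,0,3],[0,0,0.0001],1],[[0,0,0],[0,0,0],1]]' >/dev/null; python3 rd.py
```

```text
>> Mz 0.286 yaw 16.71 q7rel tq7 -0.44 F [ 5.6 -2.2  2.9] M [-0.45 -1.04  0.29] t 40.075
```

```bash

python3 -m pendant '[[[0,0,3],[0,0,0.0001],1],[[0,0,0],[0,0,0],1]]' >/dev/null; python3 rd.py
```

```text
>> Mz 0.461 yaw 13.74 q7rel tq7 -0.57 F [ 4.8 -3.1  3.6] M [-0.47 -1.03  0.46] t 40.325
```

```bash

python3 -m pendant '[[[0,0,3],[0,0,0.0001],1],[[0,0,0],[0,0,0],1]]' >/dev/null; python3 rd.py
```

```text
>> Mz 0.551 yaw 10.77 q7rel tq7 -0.69 F [ 4.2 -2.2  4.7] M [-0.51 -1.01  0.55] t 40.575
```

```bash

python3 -m pendant '[[[0,0,0],[0,0,0],0.2],[[0,0,0],[0,0,0],0.2],[[0,0,0],[0,0,0],0.2],[[0,0,0],[0,0,-0.025],0.2],[[0,0,0],[0,0,-0.025],0.2],[[0,0,0],[0,0,-0.06],0.2],[[0,0,0],[0,0,-0.06],0.2],[[0,0,0],[0,0,-0.06],0.2]]' 50
python3 plan.py .46 0.0 .3 10
```

```text
time: 41.58
position: [0.4459, -0.2543, 0.3091]
tool_rot: [-3.127, -0.289, 0.004]
ft_force: [0.9, -0.7, -0.0]
grip_width: 0.399
pos [ 0.4459 -0.2543  0.3091] yaw 10.6 tilt 0.17 | turn rz 0.6 shift before-turn axes [ 0.0605 -0.2474  0.0094] after-turn axes [ 0.058  -0.248   0.0091] q [ 0.59  0.01 -0.13  1.64  0.    1.5  -0.92] F [ 0.9 -0.7 -0. ] M [-0.13 -0.1  -0.01] t 41.575 w 0.399
```

```bash

python3 -m pendant '[[[0,0,0],[0,-0.056,0],0.2],[[0,0,0],[0,-0.056,0],0.2],[[0,0,0],[0,-0.056,0],0.2],[[0,0,0],[0,-0.056,0],0.2],[[0,0,0],[0,0,0],0.2],[[0,0,0],[0,0,0],0.2]]'
python3 - <<'E'
from h import *
W={1:(.4731,-.150),2:(.5778,-.175),3:(.552,-.2798),4:(.4477,-.2546)}
for n in("side","top"):
    d=grab(n,5);u,v=map(int,proj(d,[.513,-.215,.08]));cv2.imwrite(f"pics/{n}5.png",cv2.resize(d["color"][v-75:v+75,u-100:u+100,::-1],None,fx=3.9,fy=3.9,interpolation=cv2.INTER_CUBIC))
    for k,w in W.items():
        u,v=map(int,proj(d,[*w,.1]))
        Q=np.array([pt(d,a,b) for a in range(u-18,u+19) for b in range(v-18,v+19) if d["range_z"][b,a]>0])
        Q=Q[(Q[:,2]>.091)&(Q[:,2]<.112)&(np.hypot(*(Q[:,:2]-w).T)<.027)]
        if len(Q)<15: print(n,k,len(Q));continue
        e=cv2.PCACompute2(Q[:,:2].copy(),None)
        # lid height inward of screw
        c=np.array([.5127,-.2149]);L=[]
        for f in np.linspace(.45,.62,6):
            q=c+(np.array(w)-c)*f; a,b=proj(d,[*q,.0705]); L.append(pt(d,round(a),round(b))[2])
        d0=load(n,0);L0=[]
        for f in np.linspace(.45,.62,6):
            q=c+(np.array(w)-c)*f; a,b=proj(d0,[*q,.0705]); L0.append(pt(d0,round(a),round(b))[2])
        print(n,k,len(Q),"mean",Q.mean(0).round(4),"yaw",np.degrees(np.arctan2(e[1][0][1],e[1][0][0])).round(1),"ztop",np.percentile(Q[:,2],80).round(4),"lid",np.median(L).round(4),"was",np.median(L0).round(4))
d=load("top",5);d0=load("top",0)
for u,v in((258,189),(192,219),(239,216),(280,186)): print(np.abs(d["color"][v-8:v+9,u-8:u+9].astype(int)-d0["color"][v-8:v+9,u-8:u+9]).mean())
E
```

```text
time: 42.32
position: [0.4054, -0.0354, 0.3076]
tool_rot: [3.128, 0.289, -0.003]
ft_force: [-0.5, -0.6, -1.4]
grip_width: 0.404
side 1 169 mean [ 0.4716 -0.1496  0.0984] yaw 56.2 ztop 0.1018 lid 0.0973 was 0.1022
side 2 115 mean [ 0.5758 -0.1743  0.0985] yaw -6.3 ztop 0.1018 lid 0.0693 was 0.0706
side 3 91 mean [ 0.5504 -0.2782  0.0988] yaw -23.2 ztop 0.1022 lid 0.0691 was 0.0709
side 4 153 mean [ 0.4461 -0.2541  0.0982] yaw 23.3 ztop 0.102 lid 0.0689 was 0.0706
top 1 85 mean [ 0.4735 -0.1498  0.1014] yaw 56.4 ztop 0.1034 lid 0.0707 was 0.0709
top 2 89 mean [ 0.5783 -0.175   0.1008] yaw -8.0 ztop 0.1034 lid 0.0688 was 0.0712
top 3 82 mean [ 0.5522 -0.2791  0.1015] yaw -25.1 ztop 0.1034 lid 0.0699 was 0.0703
top 4 88 mean [ 0.4485 -0.2539  0.1013] yaw 23.6 ztop 0.1033 lid 0.0692 was 0.0712
1.9815455594002307
3.093425605536332
2.71280276816609
2.8719723183391004
```

View pics/side5.png

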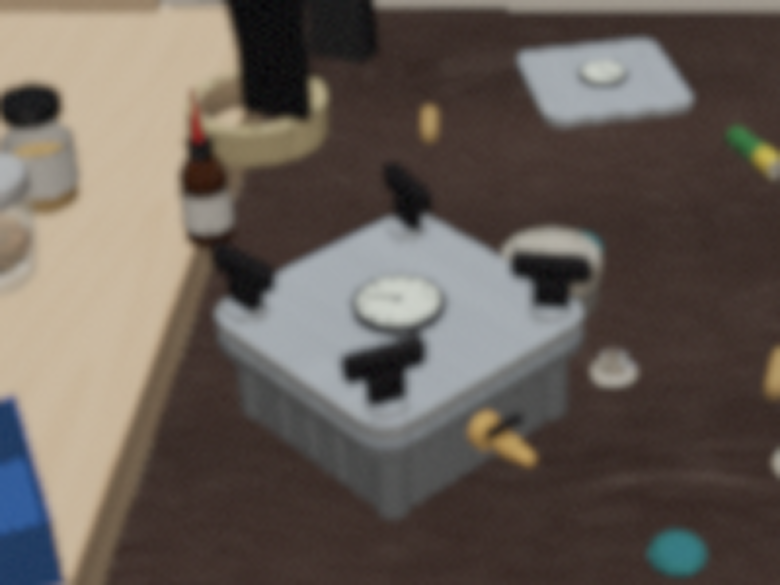

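View pics/top5.png

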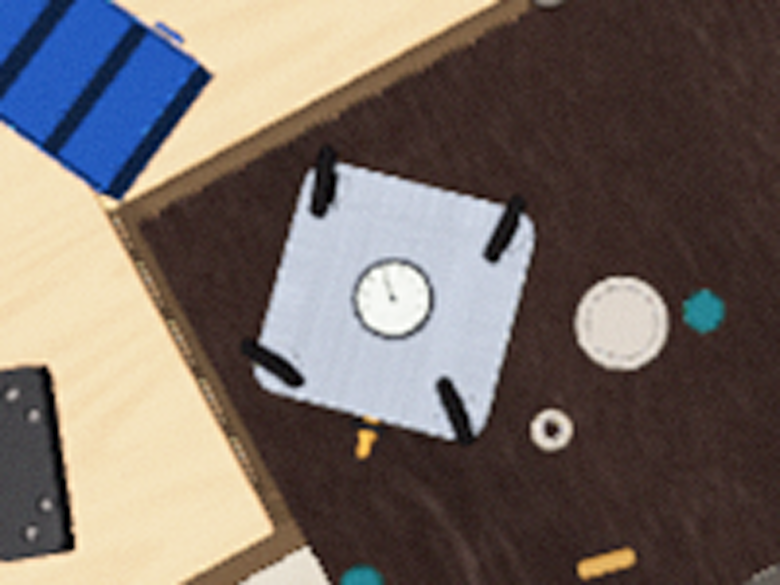

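```bash
python3 -c "
from bench import order; print(order.close_job())"
```

```text
the job is handed in; nothing more can be done
None
```

The chamber is closed. I tightened the screws in the order 1→3→2→4, about 60° each, then went round again in the same order and brought each one home against its stop. The job was handed in at about 42 s of the 72 s allowed.

**How firm each screw is:** the stop was felt on every screw as the moment rose above the running 0.15–0.2 N m. I stopped at 0.53 N m (screw 1), 0.53 (3), 0.50 (2) and 0.55 (4).

**Last checks, with the gripper clear of everything:**
- The wings ended about 114°, 118°, 117° and 102° from their starts (screws 1 to 4), all within the 100–123° range given for home.
- All four wing tops are at the same height within 0.1 mm in the top view, so the screws stand level.
- In the side view the lid near screws 2, 3 and 4 dropped 1.3 to 1.8 mm. The top view agrees near 2 and 4 (2.0 to 2.4 mm), but shows only 0.2 mm near screw 1 and 0.4 mm near screw 3. The side reading at screw 1 hit the wing and is no use. I took these as depth noise because the wing heights and the felt stops agree.
- The grease pot, vent cock and small parts nearby look the same as before in the top view.

**One thing that went wrong:** early on, while turning at height, something pushed back on the tool. The force reached 13 N at the wrist and held at about 8 N. It was most likely the gripper body touching the testing machine's upper grip. I backed away at once, the force went to zero, and I saw no sign that anything had moved.

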